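Square a channel into the drilling jig and clamp it

ROBOT

A 6-joint arm with a two-finger parallel gripper is mounted at the origin on a cart in front of the work surface, level with it; the furniture and walls round the work are solid. World frame = base frame: x ahead of the robot, y to its left, z up, the work surface at z = 0. Lengths are in m, angles in degrees, forces in N, time in s.
With the tool pointing down it reaches from about 0.3 to 0.75 m from the base axis. Payload 8.5 kg.
Tool frame: the origin (TCP) lies midway between the tips of the shut fingers; the grasp point (between the pads) lies grasp_offset behind it (grasp_offset is the distance from the TCP to the grasp point, in m); z points along the fingers, y is the line along which they close (so a half turn about z gives the same grasp; the last joint's range is limited). The gripper opens to 85 mm and grips with 20 to 120 N. Pads are 22 mm wide; open, the fingers measure 114 mm over their backs; the gripper's body (76 mm by 85 mm) begins 54 mm behind the grasp point. The pads swing forward as they close: fully open they stand 13 mm farther back than shut.
Start: joints at [54.929, 21.807, 74.336, -0, 83.858, -12.336], TCP at [0.213, 0.507, 0.231] pointing down, gripper open.
Joint ranges: [-178.18, 178.18], [-50.72, 133.34], [12.68, 142.11], [-81.47, 261.47], [9.98, 163.14], [-165.26, 165.26]. Speed limits (degrees/s): [136.94, 136.94, 180, 180, 180, 180].

INTERFACE

Orientations are given as a 3x3 rotation matrix whose columns are the frame's x, y, z axes.
In Python, from rig import observe, get_image, camera_params, close_job, grasp_offset gives the robot as it stands.
- The arm moves only by the shell command python3 -m handwheel 'ROWS' [OPENING] [FORCE]. ROWS is JSON, a list of rows, each a list of 2 entries, a list of its own where there are three numbers: the shift along the tool's x, y, z as a fraction of full scale, then the turn, a rotation vector about the tool's x, y, z as a fraction of full scale. In form: [[[dx, dy, dz], [ax, ay, az]], ...]. A call has 1 to 10 rows; each row is the pose to reach, as a shift and turn from the pose commanded when the call began, along the tool's axes at that moment, turning the shorter way round; what a row does not reach only later rows make up. Full scale, the value 1, is 0.5 m for a shift and pi rad for a turn. A row lasts 1/10 s, in which the tool goes at most 50 mm and 8.59 degrees, less where a joint would pass 70% of its speed; a pose out of reach is approached as far as the arm can. A call with a number of a shift or a turn outside -1 to 1 is refused whole. A call with a gripper value outside its range is refused whole. OPENING is the opening, from 0 (shut) to 1 (fully open), set as the call begins (- or left out, the last holds). The fingers move at their own pace and stop on an object; FORCE is the grip in N (left out, the last holds). Time passes only in rows, so rows that repeat a pose let the fingers close. It gives the time, the measured TCP pose, the force, the opening and the grip force at its end, in the units of the state.
- observe(): the state, without advancing time (a new reading comes with each control period).
- get_image(name): name is "scene" or "top" or "wrist"; returns (picture, depth): 384x512x3 uint8, red, green, blue; 384x512 float32, m along the optical axis (not along the pixel's ray), 0 where there is no reading.
- camera_params(name): a dict with "K" (3x3 intrinsics, pixels), "k1" (the pictures are not rectified: a ray, as slopes to the right and down, at radius r is drawn at 1 + k1 r^2 times it, then the intrinsics apply), "R" (3x3) and "t" (3): a world point X has camera coordinates R X + t. Camera axes: x right, y down, z forward; pixel columns grow to the right and rows downward; lengths in m; the calibration is good to about 2 mm. A picture is of the moment at which its call begins: read the wrist's pose just before it. camera_params takes no time and is no camera call; for the wrist camera it gives the pose at the moment of the call.
- close_job(): hands the job in; it is judged then, once.
The state is a dict: "time_s": time; "q": joint angles; "qvel": joint speeds; "joint_efforts": joint torques, N m; "position": TCP position; "tool_rot": TCP orientation; "ft_force": force on the tool from outside, world axes, zero at the start; "wrist_torque": the same for the moment, N m; "grip_width": finger opening in m; "gripper_force": force on a finger pad.
Only numpy, scipy, OpenCV 4.12 (cv2) and the standard library are available. Lean on these libraries where they do the work, as an engineer would, in place of code of your own. Each camera call takes 0.05 s, during which the arm holds its last target. There are 200 camera calls.

TASK

Load the aluminium U-channel offcut into the end-drilling jig, mouth down as it lies: it has to slide in under the drill bush until its long side is flush along the fence and its end is hard up against the plate of the end stop, and only then throw the toggle clamp right over so that it holds the channel there. Push gently, because the stop screw is set to length and its locknut is only finger-tight: it must not shift. Leave the other things on the desk alone.

Things in the scene. Friction and masses are not known exactly. Their poses are not given: they have to be found in the camera images.
- channel: The workpiece: bare aluminium U-channel offcut, 160 mm long, 32 wide, 26 high, walls 2 mm, about 90 g, lying mouth down (flat web on top). Origin: centre of the flat TOP face; own y along its length, own x across the 32 mm, own z points DOWN. Both ends alike. Grip it across the 32 mm.
- jig: End-drilling jig fixed to the desk: plywood base 18 mm thick, from jig x -85 to +105 and y -130 to +130 mm; origin on its underside. The base in front of the fence (jig x -85 to +15 mm) is clear. A seated channel lies along jig y, centre line at jig x = -1 mm, top 44 mm over the desk. The toggle clamp is bolted on behind the fence at jig y = +12; its cheeks reach 85 mm high at jig x 50 to 104.
- fence_face (a point): Foot of the fence's face at its mid-length, on the base top (18 mm over the desk), axes as the jig's. The fence is an aluminium bar along jig y (-125 to +125 mm), its face looks to jig -x; 12 mm thick, 22 mm higher than the base top.
- drill_bush (a point): Centre of the underside of the drill bush, 48 mm over the desk. Bush and steel bridge (jig x -11 to +63, y -58 to -26 mm; top 57, bush 63 mm over the desk) overhang the corner, 4 mm above a channel lying on the base: it cannot be lowered into the corner, it has to be slid in.
- stop_block (a point): Middle of the end stop block's inner face (looks to jig +y), at jig y = -107 mm, 31 mm over the desk; axes as the jig's. Out of it comes a screw with the stop plate on its end: 31 mm wide, 23 high, 6 thick, face to jig +y. How far it is run out varies (face 9 to 40 mm from the block) and no reading gives it: find it by touch. Over 20 N shifts the screw.
- clamp_handle (a joint): Toggle clamp handle, hinge along jig y: 0 = open (handle raised 61 degrees above level, leaning to jig +x; clamp arm upright), 1.06 rad = shut and locked (handle level, pointing to jig +x). Stays where left. The arm follows and lowers its rubber foot, which meets a seated channel at about 0.8; passes centre at 1.00.
- clamp_hinge (a point): Hinge axis of the clamp handle, 76 mm over the desk, at jig x = +91, y = +12 mm, axes as the jig's (the handle swings about y).
- clamp_grip (a point): Point on the axis of the handle's black grip, 70 mm from the hinge; the grip is 17 mm thick and runs from 35 to 92 mm from the hinge.
- clamp_spindle: Sprung spindle with a round rubber foot 16 mm across, at the end of the clamp arm (origin: where it sits in the arm). Open, arm and spindle stand upright at jig x +25 to +75 mm, up to 140 mm over the desk; shut, the foot presses on the channel's top at jig x = -1, y = +12 mm.
- short_angle: Bystander: aluminium angle offcut 30 x 120 x 30 mm, origin at the centre of its underside.
- corner_key_a: Bystander: cast corner key 45 x 45 x 28 mm, origin at the centre of its underside.
- corner_key_b: Bystander: a second cast corner key, the same.
- spanner: Bystander: open-ended spanner 29 x 162 x 5 mm, origin at the centre of its underside.

How it is judged:
By the outcome, as a careful person would: the job done as asked, in the order asked, and still so for the second after the job is handed in, with the robot touching nothing.
It also fails if it takes over 69 s, if anything falls off the work surface, if the arm or the gripper's body presses on something with over 40 N, if the wrist force passes 120 N, or if a joint passes its speed limit or range.

## Working session

There is one attempt and no reset: what is moved stays moved. The work goes in short steps, Python scripts to look and compute and a shell command to move; the robot and the scene stay as the last step left them, time stands still between calls to the robot, and variables do not carry over. Pictures are saved under pics/ and viewed, at most 10 in all, crops included, and the job is handed in when it is done.

```bash
mkdir -p pics; ls; cat > h.py <<'E'
import numpy as np, cv2
from rig import *
def snap(n,f):
    p=camera_params(n); im,d=get_image(n); cv2.imwrite(f'pics/{f}.png',im[:,:,::-1]); np.savez(f'{f}.npz',d=d,im=im,**{k:np.array(v) for k,v in p.items()}); return im,d,p
def w(f,u,v,z=None):
    a=np.load(f'{f}.npz'); K=a['K'];k1=float(a['k1'])
    r=cv2.undistortPoints(np.array([[[u,v]]],float),K,np.array([k1,0,0,0,0.]))[0,0] if True else 0
    r=np.array([r[0],r[1],1]); R=a['R'];t=a['t']
    if z is None: return R.T@(r*float(a['d'][int(round(v)),int(round(u))])-t)
    c=-R.T@t; d=R.T@r; return c+d*(z-c[2])/d[2]
E
python3 - <<'E'
from h import *
o=observe(); print(o, grasp_offset)
for n in('top','scene'):
    im,d,p=snap(n,n+'0'); print(n,p)
E
```

```text
pics
{'time_s': 0.0, 'q': array([ 5.49276222e+01,  2.18408270e+01,  7.43836790e+01, -9.33362115e-04,
        8.38581755e+01, -1.23379678e+01]), 'qvel': array([ 0.00413053, -0.10493511, -0.0219948 ,  0.10697767, -0.17098288,
        0.08848514]), 'joint_efforts': array([ 2.63804059e-04, -4.48440635e+01, -2.31285936e+01, -1.10766148e-04,
        4.53890490e-03,  2.67489028e-06]), 'position': array([0.21240973, 0.50701741, 0.23071963]), 'tool_rot': array([[-9.22306719e-01,  3.86457825e-01, -8.15943718e-04],
       [ 3.86458575e-01,  9.22305997e-01, -1.19034836e-03],
       [ 2.92530348e-04, -1.41319473e-03, -9.99998959e-01]]), 'ft_force': array([-0.22836197,  0.55345648,  0.26276477]), 'wrist_torque': array([ 0.01055328, -0.00738381,  0.03668843]), 'gripper_force': 0.0, 'grip_width': 0.08530375728305231} 0.0187
top {'K': array([[418.05926538,   0.        , 256.78225327],
       [  0.        , 418.05926538, 195.86809405],
       [  0.        ,   0.        ,   1.        ]]), 'k1': -0.036207639940402166, 'R': array([[-3.16142285e-04, -9.99999578e-01,  8.62478943e-04],
       [-9.86260096e-01,  1.69317189e-04, -1.65199863e-01],
       [ 1.65199647e-01, -9.02855227e-04, -9.86259733e-01]]), 't': array([0.23056312, 0.56193348, 1.0998335 ])}
scene {'K': array([[413.48950175,   0.        , 260.56591621],
       [  0.        , 413.48950175, 187.65129792],
       [  0.        ,   0.        ,   1.        ]]), 'k1': -0.05440549862955658, 'R': array([[-0.88023148,  0.47453844, -0.00240947],
       [ 0.3073114 ,  0.56615484, -0.76487149],
       [-0.36159679, -0.67400443, -0.64417839]]), 't': array([ 0.35807473, -0.23195028,  1.4822283 ])}
```

View pics/top0.png

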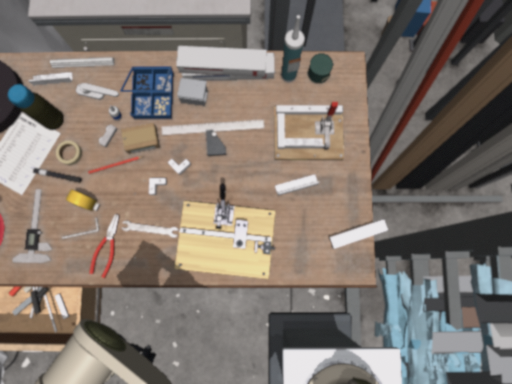

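View pics/scene0.png

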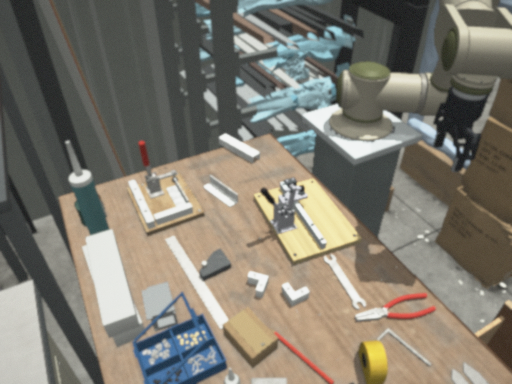

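```bash
python3 - <<'E'
from h import *
im=cv2.imread('pics/top0.png')
c=im[165:295,170:400]; cv2.imwrite('pics/c1.png',cv2.resize(c[:, :],None,fx=3.45,fy=3.45,interpolation=cv2.INTER_CUBIC))
for u,v in [(225,268),(185,265),(265,270),(340,240),(380,228),(358,234),(300,184),(360,200),(350,260)]: print(u,v,w('top0',u,v).round(4))
E
```

```text
225 268 [0.3667 0.3171 0.0222]
185 265 [0.3747 0.4273 0.0177]
265 270 [0.3613 0.208  0.0203]
340 240 [0.4425 0.0012 0.0239]
380 228 [ 0.4754 -0.1109  0.0247]
358 234 [ 0.459  -0.0493  0.0233]
300 184 [0.6037 0.1067 0.0034]
360 200 [ 0.5576 -0.0644  0.0009]
350 260 [ 0.3882 -0.0289  0.0039]
```

View pics/c1.png

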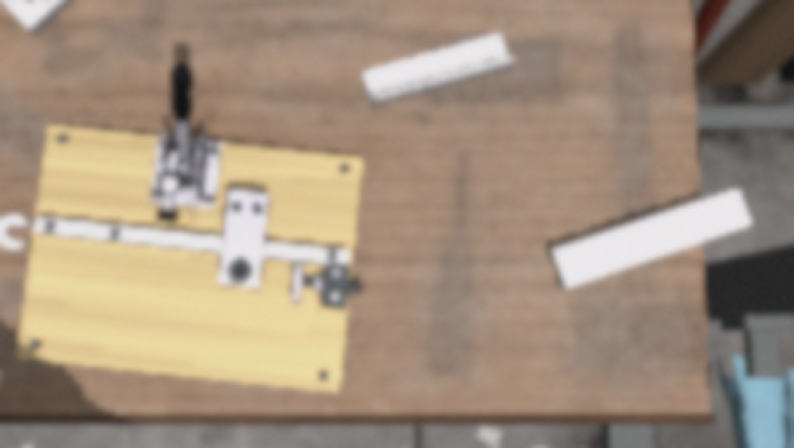

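```bash
cat >> h.py <<'E'
def fit(model,pts):
    m=np.array(model);p=np.array(pts);mc=m-m.mean(0);pc=p-p.mean(0)
    a=np.arctan2((mc[:,0]*pc[:,1]-mc[:,1]*pc[:,0]).sum(),(mc*pc).sum())
    R=np.array([[np.cos(a),-np.sin(a)],[np.sin(a),np.cos(a)]]); t=p.mean(0)-R@m.mean(0)
    return np.degrees(a),t,(p-(m@R.T+t))
E
python3 - <<'E'
from h import *
def P(L,z): return [w('top0',170+(x+.5)/3.45-.5,165+(y+.5)/3.45-.5,z)[:2] for x,y in L]
print(fit([(.105,.13),(.105,-.13),(-.085,-.13),(-.085,.13)],P([(47,124),(363,157),(341,392),(17,357)],.018)))
print(fit([(-.016,.08),(.016,.08),(.016,-.08),(-.016,-.08)],P([(568,290),(549,247),(741,187),(754,225)],.026)))
print(camera_params('wrist'))
E
```

```text
(np.float64(-5.911741671149414), array([0.436272  , 0.31877393]), array([[-0.00072226, -0.00034535],
       [-0.00104421,  0.00120569],
       [ 0.00071032,  0.00035065],
       [ 0.00105615, -0.00121099]]))
(np.float64(17.970627231704842), array([ 0.46052588, -0.05168545]), array([[-1.99123264e-03, -1.36290937e-03],
       [ 1.69219310e-03,  2.95436331e-03],
       [ 2.46501510e-04, -1.23977514e-03],
       [ 5.25380311e-05, -3.51678800e-04]]))
{'K': array([[287.15791789,   0.        , 262.08757933],
       [  0.        , 287.15791789, 188.54784762],
       [  0.        ,   0.        ,   1.        ]]), 'k1': -0.007643064747629062, 'R': array([[ 3.85402795e-01,  9.22747953e-01, -9.49594011e-04],
       [ 8.85849765e-01, -3.69703087e-01,  2.80338762e-01],
       [ 2.58330951e-01, -1.08884540e-01, -9.59900660e-01]]), 't': array([-0.55007332, -0.03740352,  0.37864968])}
```

```bash
cat >> h.py <<'E'
from scipy.spatial.transform import Rotation as Ro
def tgt(*W):
    "W: (x,y,z,yaw of tool y) world, TCP; prints rows"
    o=observe(); R=o['tool_rot']; p=o['position']
    for x,y,z,a in W:
        a=np.radians(a); yy=np.array([np.cos(a),np.sin(a),0]); 
        zz=np.array([0,0,-1.]); T=np.c_[np.cross(yy,zz),yy,zz]
        print((R.T@(np.array([x,y,z])-p)/.5).round(4).tolist(), (Ro.from_matrix(R.T@T).as_rotvec()/np.pi).round(4).tolist())
    print(p.round(4),o['time_s'],o['ft_force'].round(1),o['grip_width'])
JA=-5.91; JO=np.array([.4363,.3188])
def J(x,y):
    c,s=np.cos(np.radians(JA)),np.sin(np.radians(JA)); return JO+np.array([c*x-s*y,s*x+c*y])/1000
def Ji(p):
    c,s=np.cos(np.radians(JA)),np.sin(np.radians(JA)); d=(np.array(p)[:2]-JO)*1000; return np.array([c*d[0]+s*d[1],-s*d[0]+c*d[1]])
E
python3 - <<'E'
from h import *
tgt((.4605,-.0517,.231,18),(.4605,-.0517,.15,18))
for x,y in [(294,264),(294,300),(322,270),(219,283),(258,285)]: 
    print(Ji(w('top0',170+(x+.5)/3.45-.5,165+(y+.5)/3.45-.5,.035)))
E
```

```text
[-0.8895, -0.8389, 0.0004] [-0.0004, 0.0001, 0.2737]
[-0.8895, -0.8387, 0.1624] [-0.0004, 0.0001, 0.2737]
[0.2124 0.507  0.2308] 0.1 [-0.3  0.2 -0.2] 0.08543399765930611
[ 11.14897869 -82.40871252]
[-16.90599712 -85.32427303]
[   8.72507488 -104.85978969]
[ -9.76524032 -25.20036758]
[ -8.15689679 -55.91975919]
```

```bash
A='[[-0.89,-0.839,0],[0,0,0.274]]'; python3 -m handwheel '[[[-0.89,-0.839,0],[0,0,0.274]],[[-0.89,-0.839,0],[0,0,0.274]],[[-0.89,-0.839,0],[0,0,0.274]],[[-0.89,-0.839,0],[0,0,0.274]],[[-0.89,-0.839,0],[0,0,0.274]],[[-0.89,-0.839,0],[0,0,0.274]],[[-0.89,-0.839,0],[0,0,0.274]],[[-0.89,-0.839,0],[0,0,0.274]],[[-0.89,-0.839,0],[0,0,0.274]],[[-0.89,-0.839,0],[0,0,0.274]]]' 1 30
python3 - <<'E'
from h import *
tgt((.4605,-.0517,.18,18))
E
```

```text
time_s: 1.1
position: [0.4158, 0.0483, 0.2313]
tool_rot: [[-0.308, 0.951, -0.0], [0.951, 0.308, 0.0], [0.0, 0.0, -1.0]]
ft_force: [0.4, 0.6, -0.4]
grip_width: 0.0855
gripper_force: 0.0
[-0.2178, 0.0235, 0.1026] [0.0, -0.0, -0.0004]
[0.4158 0.0483 0.2313] 1.1 [ 0.4  0.6 -0.4] 0.08553105377387313
```

```bash
python3 -m handwheel '[[[-0.208,0.022,0.1],[0,0,0]],[[-0.208,0.022,0.1],[0,0,0]],[[-0.208,0.022,0.1],[0,0,0]],[[-0.208,0.022,0.1],[0,0,0]],[[-0.208,0.022,0.1],[0,0,0]],[[-0.208,0.022,0.1],[0,0,0]]]'
python3 - <<'E'
from h import *
snap('wrist','w0')
tgt((.4605,-.0517,.003,18))
E
```

```text
time_s: 1.7
position: [0.4578, -0.0439, 0.1821]
tool_rot: [[-0.31, 0.951, 0.001], [0.951, 0.31, -0.0], [-0.0, 0.001, -1.0]]
ft_force: [-0.0, -0.1, 1.1]
grip_width: 0.0856
gripper_force: 0.0
[-0.0161, -0.0002, 0.3583] [0.0003, 0.0002, 0.0003]
[ 0.4579 -0.044   0.1821] 1.75 [-0.4 -0.5 -0.7] 0.08553375205473694
```

View pics/w0.png

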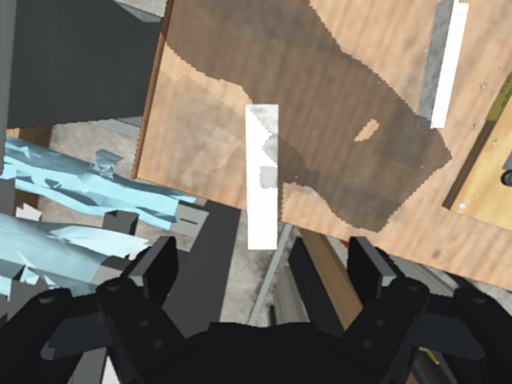

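The wrist view shows the channel with its top corners at about (246,105), (278,104), (276,249) and (249,249), overhanging the desk's edge.

```bash
python3 - <<'E'
from h import *
print(fit([(-.016,.08),(.016,.08),(.016,-.08),(-.016,-.08)],[w('w0',u,v,.026)[:2] for u,v in [(246,105),(278,104),(277,249),(248,249)]]))
E
```

```text
(np.float64(18.335570528579815), array([ 0.46152114, -0.05178574]), array([[ 1.40811662e-04, -2.67418928e-04],
       [-1.51076417e-04,  5.12769971e-04],
       [ 7.43028069e-04,  3.86388869e-05],
       [-7.32763313e-04, -2.83989929e-04]]))
```

Consistent. Descend and grasp.

```bash
python3 -m handwheel '[[[-0.016,0.001,0.1],[0,0,0]],[[-0.016,0.001,0.2],[0,0,0]],[[-0.016,0.001,0.27],[0,0,0]],[[-0.016,0.001,0.32],[0,0,0]],[[-0.016,0.001,0.35],[0,0,0]],[[-0.016,0.001,0.356],[0,0,0]],[[-0.016,0.001,0.356],[0,0,0]],[[-0.016,0.001,0.356],[0,0,0]]]' && python3 -m handwheel '[[[0,0,0],[0,0,0]],[[0,0,0],[0,0,0]],[[0,0,0],[0,0,0]],[[0,0,0],[0,0,0]],[[0,0,0],[0,0,0]],[[0,0,0],[0,0,0]],[[0,0,0],[0,0,0]],[[0,0,0],[0,0,0]]]' 0 40
```

```text
time_s: 2.55
position: [0.4616, -0.0525, 0.0044]
tool_rot: [[-0.309, 0.951, 0.002], [0.951, 0.309, -0.001], [-0.001, 0.002, -1.0]]
ft_force: [-0.3, -0.7, -0.0]
grip_width: 0.0856
gripper_force: 0.0
time_s: 3.35
position: [0.4612, -0.0528, 0.0037]
tool_rot: [[-0.308, 0.951, 0.001], [0.951, 0.308, -0.0], [-0.0, 0.001, -1.0]]
ft_force: [-1.6, -0.2, 5.7]
grip_width: 0.0312
gripper_force: 40.0
```

```bash
python3 - <<'E'
from h import *
x,y=J(-55,25)
tgt((.4605,-.0517,.12,18.3),(x,y,.12,-5.91),(x,y,.0217,-5.91))
E
```

```text
[0.0024, -0.0005, -0.2326] [0.0002, 0.0001, -0.002]
[0.8125, 0.1013, -0.2329] [0.0002, 0.0001, 0.1325]
[0.8125, 0.1012, -0.0363] [0.0002, 0.0001, 0.1325]
[ 0.4612 -0.0528  0.0037] 3.35 [-1.6 -0.2  5.7] 0.03122017284048246
```

```bash
python3 -m handwheel '[[[0,0,-0.08],[0,0,0]],[[0,0,-0.16],[0,0,0]],[[0,0,-0.232],[0,0,0]],[[0.07,0.009,-0.232],[0,0,0.02]],[[0.15,0.019,-0.232],[0,0,0.04]],[[0.23,0.029,-0.232],[0,0,0.06]],[[0.31,0.039,-0.232],[0,0,0.08]],[[0.39,0.049,-0.232],[0,0,0.1]],[[0.47,0.059,-0.232],[0,0,0.12]],[[0.55,0.069,-0.232],[0,0,0.132]]]'
python3 -m handwheel '[[[0.08,0.037,0],[0,0,0]],[[0.16,0.075,0],[0,0,0]],[[0.21,0.1,0],[0,0,0]],[[0.21,0.1,0],[0,0,0]],[[0.21,0.1,0],[0,0,0]]]'
python3 - <<'E'
from h import *
x,y=J(-55,25)
tgt((x,y,.12,-5.91),(x,y,.0225,-5.91)); snap('wrist','w1')
E
```

```text
time_s: 4.35
position: [0.4084, 0.2211, 0.1193]
tool_rot: [[0.104, 0.995, -0.0], [0.995, -0.104, -0.0], [-0.0, -0.0, -1.0]]
ft_force: [1.1, 0.8, -1.3]
grip_width: 0.0314
gripper_force: 40.3
time_s: 4.85
position: [0.4585, 0.3115, 0.1172]
tool_rot: [[0.1, 0.995, -0.029], [0.995, -0.1, -0.021], [-0.023, -0.026, -0.999]]
ft_force: [-45.1, -41.6, 24.6]
grip_width: 0.0311
gripper_force: 74.1
[0.0603, -0.1556, -0.0028] [-0.0084, 0.0074, 0.0009]
[0.0648, -0.1505, 0.1921] [-0.0084, 0.0074, 0.0009]
[0.4585 0.3115 0.1172] 4.85 [-45.1 -41.6  24.6] 0.031072093531917356
```

I mis-rotated that second shift and touched something, probably the clamp arm. I'm backing out the way I came.

```bash
python3 -m handwheel '[[[-0.04,-0.025,0],[0,0,0]],[[-0.1,-0.06,0],[0,0,0]],[[-0.1,-0.06,0],[0,0,0]]]'
python3 - <<'E'
from h import *
x,y=J(-55,25)
print(Ji(observe()['position']))
tgt((x,y,.12,-5.91),(x,y,.0225,-5.91)); snap('wrist','w2');snap('top','t2')
im=cv2.imread('pics/t2.png'); cv2.imwrite('pics/t2c.png',cv2.resize(im[165:295,170:400],None,fx=3.45,fy=3.45,interpolation=cv2.INTER_CUBIC))
E
```

```text
time_s: 5.2
position: [0.4318, 0.2701, 0.1189]
tool_rot: [[0.102, 0.995, -0.004], [0.995, -0.102, -0.002], [-0.002, -0.003, -1.0]]
ft_force: [-0.4, -0.0, -0.5]
grip_width: 0.0314
gripper_force: 42.1
[  0.49848653 -48.86567846]
[0.1478, -0.1109, -0.002] [-0.0011, 0.0006, 0.0003]
[0.1482, -0.1102, 0.193] [-0.0011, 0.0006, 0.0003]
[0.4318 0.2701 0.1189] 5.2 [-0.4 -0.  -0.5] 0.03141940472732837
```

View pics/w2.png

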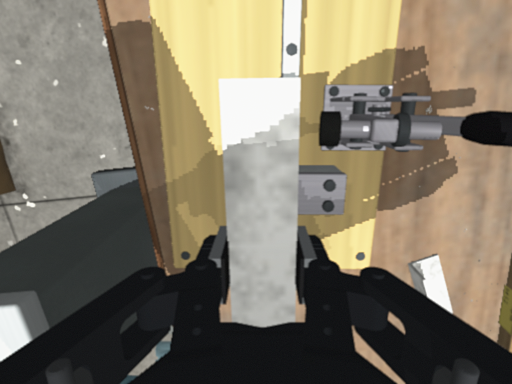

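The channel is still held: its far end runs from (219,79) to (300,77). The clamp stands open, with the foot at (330,128).

```bash
python3 - <<'E'
from h import *
for f in ['w2']:
  for u,v in [(219,79),(300,77),(260,78),(231,322),(298,322)]:
    print(u,v,Ji(w(f,u,v,.141)), w(f,u,v+8)[2])
E
```

```text
219 79 [-15.94547407  32.44567783] 0.0191854929344024
300 77 [15.90018575 33.23540001] 0.1414241439763485
260 78 [ 0.1948756  32.83514966] 0.1414889757020793
231 322 [-14.53762803 -83.08389972] 0.19412093982576212
298 322 [ 19.44769187 -82.93330965] 0.19523026783539377
```

```bash
python3 -m handwheel '[[[0,-0.06,0],[0,0,0]],[[0,-0.11,0],[0,0,0]],[[0.05,-0.111,0],[0,0,0]],[[0.1,-0.111,0],[0,0,0]],[[0.148,-0.111,0],[0,0,0]],[[0.148,-0.111,0.06],[0,0,0]],[[0.148,-0.111,0.12],[0,0,0]],[[0.148,-0.111,0.16],[0,0,0]],[[0.148,-0.111,0.18],[0,0,0]],[[0.148,-0.111,0.18],[0,0,0]]]'
python3 - <<'E'
from h import *
print(Ji(observe()['position']))
tgt((.4,.3,.0225,-5.91))
E
```

```text
time_s: 6.3
position: [0.3869, 0.3517, 0.0283]
tool_rot: [[0.101, 0.995, -0.002], [0.995, -0.101, -0.001], [-0.001, -0.001, -1.0]]
ft_force: [0.3, -0.1, -0.9]
grip_width: 0.0316
gripper_force: 42.1
[-52.55447626  27.66570839]
[-0.1003, 0.0366, 0.0117] [-0.0004, 0.0003, 0.0006]
[0.3869 0.3517 0.0283] 6.3 [ 0.3 -0.1 -0.9] 0.031620160459338735
```

```bash
python3 -m handwheel '[[[0,0,0.006],[0,0,0]],[[0,0,0.01],[0,0,0]],[[0,0,0.011],[0,0,0]],[[0,0,0.011],[0,0,0]]]'; python3 -m handwheel '[[[0,0,0.001],[0,0,0]],[[0,0,0.002],[0,0,0]],[[0,0,0.002],[0,0,0]]]'
```

```text
time_s: 6.7
position: [0.387, 0.3516, 0.0242]
tool_rot: [[0.101, 0.995, 0.001], [0.995, -0.101, 0.0], [0.0, 0.001, -1.0]]
ft_force: [-0.5, -0.0, -0.8]
grip_width: 0.0312
gripper_force: 42.1
time_s: 7.0
position: [0.3868, 0.3515, 0.0229]
tool_rot: [[0.101, 0.995, 0.0], [0.995, -0.101, 0.0], [0.0, 0.0, -1.0]]
ft_force: [-0.3, -0.0, -1.1]
grip_width: 0.0314
gripper_force: 42.1
```

```bash
python3 -m handwheel '[[[0,0,0.002],[0,0,0]],[[0,0,0.002],[0,0,0]],[[0,0,0.002],[0,0,0]]]'; python3 -m handwheel '[[[0,0,0],[0,0,0]],[[0,0,0],[0,0,0]],[[0,0,0],[0,0,0]],[[0,0,0],[0,0,0]],[[0,0,0],[0,0,0]],[[0,0,0],[0,0,0]]]' 1;  python3 -m handwheel '[[[0,0,-0.06],[0,0,0]],[[0,0,-0.13],[0,0,0]],[[0,0,-0.16],[0,0,0]],[[0,0,-0.16],[0,0,0]]]'
python3 - <<'E'
from h import *
print(Ji(observe()['position']))
snap('wrist','w3');snap('top','t3')
x,y=J(-85,10)
tgt((x,y,.1,84.09),(x,y,.1,84.09-180))
E
```

```text
time_s: 7.3
position: [0.3869, 0.3515, 0.0218]
tool_rot: [[0.101, 0.995, 0.0], [0.995, -0.101, -0.0], [0.0, 0.0, -1.0]]
ft_force: [0.6, -0.1, 0.5]
grip_width: 0.031
gripper_force: 42.3
time_s: 7.9
position: [0.3869, 0.3515, 0.0218]
tool_rot: [[0.101, 0.995, -0.0], [0.995, -0.101, 0.0], [0.0, -0.0, -1.0]]
ft_force: [-0.8, -0.6, 0.4]
grip_width: 0.0855
gripper_force: 0.0
time_s: 8.3
position: [0.3877, 0.352, 0.1038]
tool_rot: [[0.101, 0.995, 0.004], [0.995, -0.101, 0.002], [0.003, 0.004, -1.0]]
ft_force: [0.2, 0.5, -0.2]
grip_width: 0.0849
gripper_force: 0.0
[-51.79813422  28.03926731]
[-0.0343, -0.0644, 0.0025] [-0.0002, -0.0, -0.4995]
[-0.0343, -0.0644, 0.0025] [-0.0, 0.0002, 0.5005]
[0.3866 0.3513 0.1012] 8.4 [-0.2 -0.7 -0.3] 0.08527561749626843
```

View pics/w3.png

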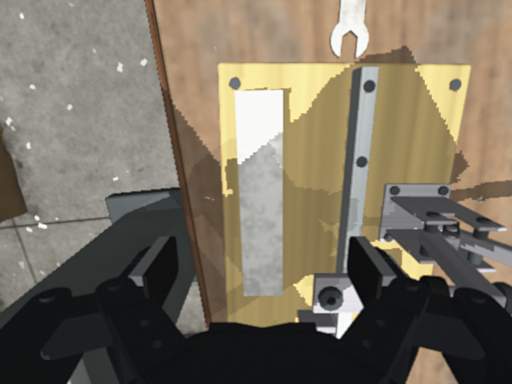

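```bash
python3 - <<'E'
from h import *
print(fit([(-16,80),(16,80),(16,-80),(-16,-80)],[Ji(w('w3',u,v,.044)) for u,v in [(236,91),(283,89),(282,295),(243,297)]]))
# fence top edge & base corners check
print([Ji(w('w3',u,v,.018)) for u,v in [(219,64),(470,66)]],[Ji(w('w3',u,v,.040)) for u,v in [(357,68),(344,266)]])
x,y=J(-92,28)
tgt((x,y,.1,84.09)); print(observe()['q'])
E
```

```text
(np.float64(0.9809860947134486), array([-51.65128023,  28.83681396]), array([[ 0.38809351,  0.00130279],
       [-0.18204838,  0.81825652],
       [-0.02746225,  0.27854867],
       [-0.17858287, -1.09810799]]))
[array([-82.88288436, 128.6214759 ]), array([103.40977194, 128.21520869])] [array([ 12.38633831, 123.67125856]), array([ 15.92965451, -26.03868376])]
[0.0017, -0.0784, 0.0025] [-0.0002, -0.0, -0.4995]
[0.3866 0.3513 0.1012] 8.4 [-0.2 -0.7 -0.3] 0.08527561749626843
[2.92649079e+01 2.68724811e+01 9.00036257e+01 6.40651712e-04
 6.31574441e+01 3.50825230e+01]
```

```bash
python3 -m handwheel '[[[0.002,-0.078,0.002],[0,0,-0.04]],[[0.002,-0.078,0.002],[0,0,-0.085]],[[0.002,-0.078,0.002],[0,0,-0.13]],[[0.002,-0.078,0.002],[0,0,-0.175]],[[0.002,-0.078,0.002],[0,0,-0.22]],[[0.002,-0.078,0.002],[0,0,-0.265]],[[0.002,-0.078,0.002],[0,0,-0.31]],[[0.002,-0.078,0.002],[0,0,-0.355]],[[0.002,-0.078,0.002],[0,0,-0.4]],[[0.002,-0.078,0.002],[0,0,-0.445]]]'
python3 -m handwheel '[[[0,0,0],[0,0,-0.045]],[[0,0,0],[0,0,-0.055]],[[0,0,0],[0,0,-0.055]],[[0,0,0],[0,0,-0.055]]]'
python3 - <<'E'
from h import *
x,y=J(-92,28)
print(Ji(observe()['position']))
tgt((x,y,.1,84.09),(x,y,.012,84.09)); print(observe()['q'])
E
```

```text
time_s: 9.4
position: [0.3476, 0.356, 0.0993]
tool_rot: [[-0.964, 0.265, -0.003], [0.265, 0.964, -0.002], [0.002, -0.002, -1.0]]
ft_force: [0.3, 0.3, 0.0]
grip_width: 0.085
gripper_force: 0.0
time_s: 9.8
position: [0.3478, 0.3562, 0.0999]
tool_rot: [[-0.995, 0.103, -0.002], [0.103, 0.995, -0.001], [0.001, -0.001, -1.0]]
ft_force: [-0.9, -0.2, 0.8]
grip_width: 0.0855
gripper_force: 0.0
[-91.86789736  28.06776447]
[0.0003, -0.0001, -0.0002] [-0.0004, -0.0005, 0.0001]
[0.0, 0.0001, 0.1758] [-0.0004, -0.0005, 0.0001]
[0.3478 0.3562 0.0999] 9.8 [-0.9 -0.2  0.8] 0.08553900985613681
[ 3.20299475e+01  2.49769008e+01  9.38944489e+01 -2.11307019e-03
  6.12376237e+01 -5.20827561e+01]
```

```bash
python3 -m handwheel '[[[0,0,0.08],[0,0,0]],[[0,0,0.14],[0,0,0]],[[0,0,0.17],[0,0,0]],[[0,0,0.175],[0,0,0]],[[0,0,0.175],[0,0,0]]]'
python3 -m handwheel '[[[-0.012,0,0],[0,0,0]],[[-0.024,0,0],[0,0,0]],[[-0.034,0,0],[0,0,0]],[[-0.044,0,0],[0,0,0]],[[-0.054,0,0],[0,0,0]],[[-0.064,0,0],[0,0,0]],[[-0.074,0,0],[0,0,0]],[[-0.084,0,0],[0,0,0]],[[-0.094,0,0],[0,0,0]],[[-0.1,0,0],[0,0,0]]]'
python3 - <<'E'
from h import *
print(Ji(observe()['position'])); snap('wrist','w4')
E
```

```text
time_s: 10.3
position: [0.3481, 0.3564, 0.0132]
tool_rot: [[-0.995, 0.102, -0.001], [0.102, 0.995, -0.0], [0.001, -0.0, -1.0]]
ft_force: [0.7, 0.7, 0.5]
grip_width: 0.0856
gripper_force: 0.0
time_s: 11.3
position: [0.3984, 0.3513, 0.0133]
tool_rot: [[-0.995, 0.101, 0.0], [0.101, 0.995, 0.0], [-0.0, 0.0, -1.0]]
ft_force: [0.4, -0.1, 1.0]
grip_width: 0.0858
gripper_force: 0.4
[-41.03208549  28.45285735]
```

```bash
python3 -m handwheel '[[[-0.005,0,0],[0,0,0]],[[-0.01,0,0],[0,0,0]],[[-0.015,0,0],[0,0,0]],[[-0.018,0,0],[0,0,0]],[[-0.018,0,0],[0,0,0]]]'
python3 -m handwheel '[[[-0.002,0,0],[0,0,0]],[[-0.004,0,0],[0,0,0]],[[-0.004,0,0],[0,0,0]]]'
python3 - <<'E'
from h import *
print(Ji(observe()['position'])); snap('wrist','w5')
E
```

```text
time_s: 11.85
position: [0.4071, 0.3504, 0.0133]
tool_rot: [[-0.995, 0.101, 0.0], [0.101, 0.995, 0.0], [-0.0, 0.0, -1.0]]
ft_force: [-0.4, 0.2, -0.1]
grip_width: 0.0851
gripper_force: 0.0
time_s: 12.15
position: [0.4089, 0.3502, 0.0133]
tool_rot: [[-0.995, 0.101, 0.0], [0.101, 0.995, 0.0], [-0.0, 0.0, -1.0]]
ft_force: [0.3, -0.0, 0.1]
grip_width: 0.0854
gripper_force: 0.0
[-30.44408085  28.46455262]
```

View pics/w5.png

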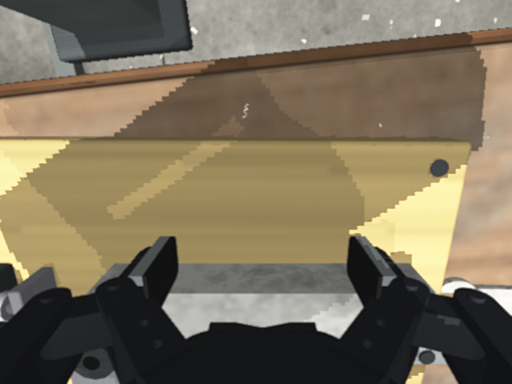

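The fingers are in contact along the channel's near side, which is the grey band at rows 263–293. I'll creep on until it meets the fence.

```bash
python3 -m handwheel '[[[-0.002,0,0],[0,0,0]],[[-0.003,0,0],[0,0,0]],[[-0.003,0,0],[0,0,0]]]'; python3 -m handwheel '[[[-0.001,0,0],[0,0,0]],[[-0.002,0,0],[0,0,0]],[[-0.002,0,0],[0,0,0]]]'; python3 -m handwheel '[[[-0.001,0,0],[0,0,0]],[[-0.002,0,0],[0,0,0]],[[-0.002,0,0],[0,0,0]]]'
```

```text
time_s: 12.5
position: [0.4104, 0.3501, 0.0133]
tool_rot: [[-0.995, 0.101, 0.0], [0.101, 0.995, 0.0], [-0.0, 0.0, -1.0]]
ft_force: [0.1, -0.4, 0.2]
grip_width: 0.0854
gripper_force: 0.0
time_s: 12.8
position: [0.4107, 0.3501, 0.0133]
tool_rot: [[-0.995, 0.102, -0.001], [0.102, 0.995, 0.0], [0.001, -0.0, -1.0]]
ft_force: [-4.9, 2.8, 2.9]
grip_width: 0.0852
gripper_force: 2.4
time_s: 13.1
position: [0.4108, 0.3501, 0.0133]
tool_rot: [[-0.995, 0.102, -0.003], [0.102, 0.995, -0.0], [0.003, -0.0, -1.0]]
ft_force: [-9.0, 3.8, 5.6]
grip_width: 0.0854
gripper_force: 4.5
```

```bash
python3 -m handwheel '[[[0.015,0,0],[0,0,0]],[[0.03,0,0],[0,0,0]],[[0.03,0,-0.08],[0,0,0]],[[0.03,0,-0.17],[0,0,0]],[[0.03,0,-0.17],[0,0,0]],[[0.03,0.1,-0.17],[0,0,0]],[[0.03,0.19,-0.17],[0,0,0]],[[0.03,0.21,-0.17],[0,0,0]],[[0.03,0.21,-0.17],[0,0,0]]]' 0
python3 - <<'E'
from h import *
print(Ji(observe()['position'])); x,y=J(-1,135)
snap('top','t5'); im=cv2.imread('pics/t5.png'); cv2.imwrite('pics/t5c.png',cv2.resize(im[190:290,165:300],None,fx=5.5,fy=5.5,interpolation=cv2.INTER_CUBIC))
tgt((x,y,.1,84.09),(x,y,.03,84.09))
E
```

```text
time_s: 14.0
position: [0.4075, 0.4567, 0.0973]
tool_rot: [[-0.995, 0.099, -0.0], [0.099, 0.995, -0.001], [0.0, -0.001, -1.0]]
ft_force: [-0.6, -0.1, 0.4]
grip_width: -0.0001
gripper_force: 0.0
[-42.82666166 134.23276002]
[-0.0835, 0.0037, -0.0052] [-0.0004, -0.0002, 0.0008]
[-0.0836, 0.0039, 0.1348] [-0.0004, -0.0002, 0.0008]
[0.4075 0.4555 0.0974] 14.05 [ 0.6 -0.2  0.3] 5.276813860419228e-05
```

View pics/t5c.png

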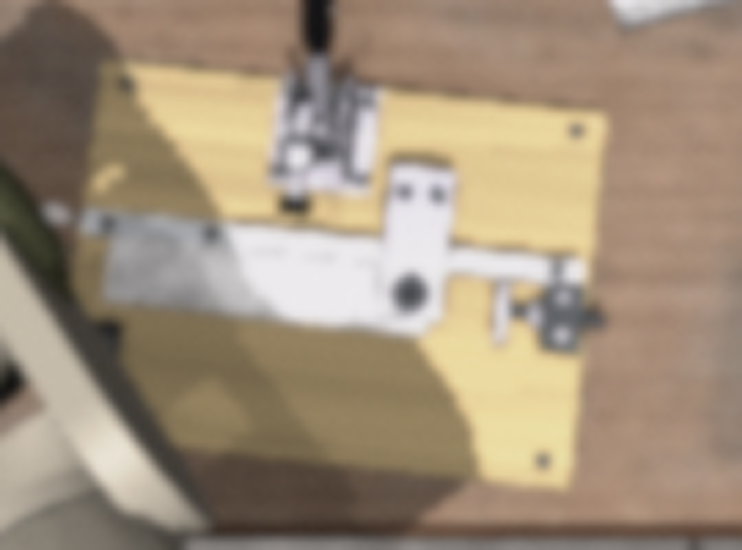

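The channel lies along the fence under the bridge, with its left end at (105,260). The stop plate at (497,312) is still about 30 mm from the other end, and the clamp is open. Next I go down behind the end and push towards the stop.

```bash
python3 -m handwheel '[[[-0.05,0.004,0],[0,0,0]],[[-0.084,0.006,0],[0,0,0]],[[-0.084,0.006,0.07],[0,0,0]],[[-0.084,0.006,0.12],[0,0,0]],[[-0.084,0.006,0.134],[0,0,0]],[[-0.084,0.006,0.134],[0,0,0]]]' 0
python3 -m handwheel '[[[0,-0.01,0],[0,0,0]],[[0,-0.02,0],[0,0,0]],[[0,-0.028,0],[0,0,0]],[[0,-0.036,0],[0,0,0]],[[0,-0.044,0],[0,0,0]],[[0,-0.05,0],[0,0,0]],[[0,-0.05,0],[0,0,0]]]'
python3 - <<'E'
from h import *
print(Ji(observe()['position']),observe()['ft_force'])
E
```

```text
time_s: 14.65
position: [0.4499, 0.4534, 0.0309]
tool_rot: [[-0.995, 0.102, -0.002], [0.102, 0.995, -0.001], [0.001, -0.001, -1.0]]
ft_force: [0.8, -0.6, -0.9]
grip_width: -0.0007
gripper_force: 0.0
time_s: 15.35
position: [0.4476, 0.4293, 0.0314]
tool_rot: [[-0.995, 0.102, -0.0], [0.102, 0.995, -0.0], [0.0, -0.0, -1.0]]
ft_force: [0.3, -0.7, 0.6]
grip_width: -0.0
gripper_force: 0.0
[ -0.16917078 111.11141672] [ 0.28573184 -0.6552003   0.61634546]
```

```bash
python3 -m handwheel '[[[0,-0.004,0],[0,0,0]],[[0,-0.008,0],[0,0,0]],[[0,-0.012,0],[0,0,0]],[[0,-0.016,0],[0,0,0]],[[0,-0.016,0],[0,0,0]]]'
python3 -m handwheel '[[[0,-0.002,0],[0,0,0]],[[0,-0.004,0],[0,0,0]],[[0,-0.006,0],[0,0,0]],[[0,-0.006,0],[0,0,0]]]'
python3 - <<'E'
from h import *
print(Ji(observe()['position']),observe()['ft_force']); snap('top','t6'); im=cv2.imread('pics/t6.png'); cv2.imwrite('pics/t6c.png',cv2.resize(im[190:290,165:300],None,fx=5.5,fy=5.5,interpolation=cv2.INTER_CUBIC))
E
```

```text
time_s: 15.85
position: [0.4467, 0.4215, 0.0313]
tool_rot: [[-0.995, 0.101, -0.0], [0.101, 0.995, -0.0], [0.0, -0.0, -1.0]]
ft_force: [0.3, -0.4, -0.0]
grip_width: 0.0001
gripper_force: 0.0
time_s: 16.25
position: [0.4464, 0.4186, 0.0313]
tool_rot: [[-0.995, 0.101, -0.0], [0.101, 0.995, -0.0], [0.0, -0.0, -1.0]]
ft_force: [0.4, 0.3, -1.0]
grip_width: -0.0002
gripper_force: 0.0
[ -0.20521397 100.35273194] [ 0.42990773  0.28244142 -1.03093966]
```

View pics/t6c.png

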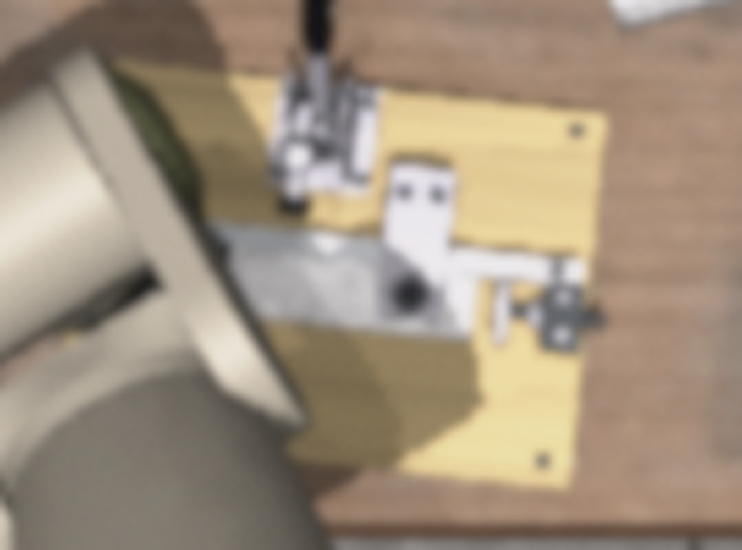

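The channel's end is at (474,300) and the plate's face at about (493,310), which leaves roughly 8 mm.

```bash
python3 -m handwheel '[[[0,-0.002,0],[0,0,0]],[[0,-0.004,0],[0,0,0]],[[0,-0.006,0],[0,0,0]],[[0,-0.008,0],[0,0,0]],[[0,-0.01,0],[0,0,0]],[[0,-0.01,0],[0,0,0]]]'; for i in 1; do python3 -m handwheel '[[[0,-0.001,0],[0,0,0]],[[0,-0.002,0],[0,0,0]],[[0,-0.002,0],[0,0,0]]]'; done; python3 -c "
from h import *
print(Ji(observe()['position']))"
```

```text
time_s: 16.9
position: [0.446, 0.4137, 0.0313]
tool_rot: [[-0.995, 0.101, -0.0], [0.101, 0.995, -0.0], [0.0, -0.0, -1.0]]
ft_force: [0.9, 0.3, 1.1]
grip_width: -0.0
gripper_force: 0.0
time_s: 17.2
position: [0.4459, 0.4128, 0.0313]
tool_rot: [[-0.995, 0.101, -0.0], [0.101, 0.995, -0.0], [0.0, -0.0, -1.0]]
ft_force: [-0.0, 0.2, -0.6]
grip_width: 0.0
gripper_force: 0.1
[-0.17329239 94.45994513]
```

```bash
python3 -m handwheel '[[[0,-0.001,0],[0,0,0]],[[0,-0.002,0],[0,0,0]],[[0,-0.002,0],[0,0,0]]]'; python3 -m handwheel '[[[0,-0.001,0],[0,0,0]],[[0,-0.001,0],[0,0,0]]]'
```

```text
time_s: 17.5
position: [0.4458, 0.4118, 0.0313]
tool_rot: [[-0.995, 0.101, 0.0], [0.101, 0.995, -0.0], [-0.0, -0.0, -1.0]]
ft_force: [0.2, 0.3, -0.6]
grip_width: -0.0001
gripper_force: 0.1
time_s: 17.7
position: [0.4457, 0.4113, 0.0313]
tool_rot: [[-0.995, 0.101, 0.0], [0.101, 0.995, 0.0], [-0.0, 0.0, -1.0]]
ft_force: [-0.3, 0.2, -0.1]
grip_width: -0.0001
gripper_force: 0.1
```

```bash
python3 -m handwheel '[[[0,-0.001,0],[0,0,0]],[[0,-0.001,0],[0,0,0]]]'
```

```text
time_s: 17.9
position: [0.4457, 0.4108, 0.0313]
tool_rot: [[-0.995, 0.101, -0.0], [0.101, 0.995, -0.0], [0.0, -0.0, -1.0]]
ft_force: [0.1, 0.6, 0.7]
grip_width: -0.0
gripper_force: 0.1
```

```bash
for i in 1; do python3 -m handwheel '[[[0,-0.001,0],[0,0,0]],[[0,-0.001,0],[0,0,0]]]'; done
```

```text
time_s: 18.1
position: [0.4456, 0.4103, 0.0313]
tool_rot: [[-0.995, 0.101, -0.0], [0.101, 0.995, -0.0], [0.0, -0.0, -1.0]]
ft_force: [-0.3, 0.0, 0.1]
grip_width: 0.0001
gripper_force: 0.1
```

```bash
python3 -m handwheel '[[[0,-0.001,0],[0,0,0]],[[0,-0.001,0],[0,0,0]]]'
```

```text
time_s: 18.3
position: [0.4456, 0.4098, 0.0313]
tool_rot: [[-0.995, 0.101, -0.0], [0.101, 0.995, -0.0], [0.0, -0.0, -1.0]]
ft_force: [0.6, -0.5, 0.4]
grip_width: 0.0003
gripper_force: 0.1
```

```bash
python3 -m handwheel '[[[0,-0.001,0],[0,0,0]],[[0,-0.001,0],[0,0,0]]]'
```

```text
time_s: 18.5
position: [0.4455, 0.4093, 0.0313]
tool_rot: [[-0.995, 0.101, -0.0], [0.101, 0.995, -0.0], [0.0, -0.0, -1.0]]
ft_force: [-0.1, 0.3, 0.1]
grip_width: 0.0001
gripper_force: 0.1
```

```bash
python3 -m handwheel '[[[0,-0.001,0],[0,0,0]],[[0,-0.002,0],[0,0,0]],[[0,-0.002,0],[0,0,0]]]'
```

```text
time_s: 18.8
position: [0.4454, 0.4083, 0.0313]
tool_rot: [[-0.995, 0.101, -0.0], [0.101, 0.995, -0.0], [0.0, -0.0, -1.0]]
ft_force: [0.6, 0.6, -0.4]
grip_width: -0.0001
gripper_force: 0.1
```

```bash
python3 -m handwheel '[[[0,-0.001,0],[0,0,0]],[[0,-0.001,0],[0,0,0]]]'
```

```text
time_s: 19.0
position: [0.4453, 0.4079, 0.0313]
tool_rot: [[-0.995, 0.101, -0.0], [0.101, 0.995, 0.0], [0.0, 0.0, -1.0]]
ft_force: [0.5, 1.4, -1.0]
grip_width: -0.0001
gripper_force: 0.4
```

```bash
python3 -m handwheel '[[[0,-0.001,0],[0,0,0]],[[0,-0.001,0],[0,0,0]]]'
```

```text
time_s: 19.2
position: [0.4455, 0.4077, 0.0315]
tool_rot: [[-0.995, 0.101, 0.001], [0.101, 0.995, 0.001], [-0.0, 0.001, -1.0]]
ft_force: [-0.5, 3.0, -0.5]
grip_width: -0.0002
gripper_force: 1.8
```

```bash
python3 -m handwheel '[[[0,-0.001,0],[0,0,0]],[[0,-0.001,0],[0,0,0]],[[0,-0.001,0],[0,0,0]]]'
python3 -m handwheel '[[[0,0.015,0],[0,0,0]],[[0,0.03,0],[0,0,0]],[[0,0.03,-0.07],[0,0,0]],[[0,0.03,-0.14],[0,0,0]],[[0.06,0.0,-0.14],[0,0,0]],[[0.12,-0.05,-0.14],[0,0,0]],[[0.12,-0.12,-0.14],[0,0,0]],[[0.12,-0.17,-0.14],[0,0,0]],[[0.12,-0.17,-0.14],[0,0,0]],[[0.12,-0.17,-0.14],[0,0,0]]]' 1
python3 - <<'E'
from h import *
print(Ji(observe()['position'])); snap('top','t7');snap('scene','s7')
im=cv2.imread('pics/t7.png'); a=cv2.resize(im[200:280,170:300],None,fx=6,fy=6,interpolation=cv2.INTER_CUBIC); cv2.imwrite('pics/t7c.png',a)
x,y=J(-40,0)
tgt((x,y,.1,84.09),(x,y,.0125,84.09))
E
```

```text
time_s: 19.5
position: [0.4455, 0.4076, 0.0315]
tool_rot: [[-0.995, 0.101, 0.001], [0.101, 0.995, 0.002], [-0.001, 0.002, -1.0]]
ft_force: [0.2, 5.7, -0.0]
grip_width: -0.0001
gripper_force: 3.0
time_s: 20.5
position: [0.3772, 0.3283, 0.1015]
tool_rot: [[-0.995, 0.102, 0.0], [0.102, 0.995, -0.0], [-0.0, -0.0, -1.0]]
ft_force: [-0.6, 1.2, -0.4]
grip_width: 0.0853
gripper_force: 0.0
[-59.77852338   3.38960089]
[-0.0396, -0.0082, 0.0026] [-0.0, 0.0001, 0.0007]
[-0.0396, -0.0082, 0.1776] [-0.0, 0.0001, 0.0007]
[0.3772 0.329  0.1013] 20.6 [-0.2  1.1 -0.2] 0.085661971043777
```

View pics/t7c.png

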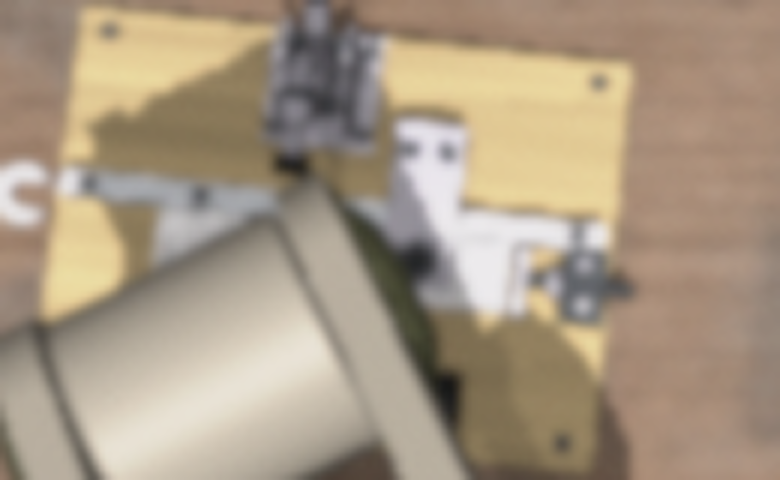

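The channel's end butts the plate at (512,275). I'll re-press it lightly against the fence as a check.

```bash
python3 -m handwheel '[[[-0.03,-0.008,0],[0,0,0]],[[-0.03,-0.008,0.08],[0,0,0]],[[-0.03,-0.008,0.15],[0,0,0]],[[-0.03,-0.008,0.175],[0,0,0]],[[-0.03,-0.008,0.175],[0,0,0]],[[-0.042,-0.008,0.175],[0,0,0]],[[-0.054,-0.008,0.175],[0,0,0]],[[-0.056,-0.008,0.175],[0,0,0]],[[-0.056,-0.008,0.175],[0,0,0]]]'
python3 -c "
from h import *
print(Ji(observe()['position']))"
python3 -m handwheel '[[[-0.002,0,0],[0,0,0]],[[-0.004,0,0],[0,0,0]],[[-0.005,0,0],[0,0,0]],[[-0.005,0,0],[0,0,0]]]'
python3 -c "
from h import *
print(Ji(observe()['position']))"
```

```text
time_s: 21.5
position: [0.4051, 0.3216, 0.0144]
tool_rot: [[-0.995, 0.102, 0.001], [0.102, 0.995, 0.001], [-0.001, 0.001, -1.0]]
ft_force: [-1.0, -0.1, 0.7]
grip_width: 0.0854
gripper_force: 0.0
[-31.35834815  -0.39349763]
time_s: 21.9
position: [0.4069, 0.3213, 0.0139]
tool_rot: [[-0.995, 0.101, -0.0], [0.101, 0.995, -0.0], [0.0, -0.0, -1.0]]
ft_force: [-1.4, 0.5, -0.6]
grip_width: 0.0853
gripper_force: 0.0
[-29.51321953  -0.51604048]
```

```bash
python3 -m handwheel '[[[-0.001,0,0],[0,0,0]],[[-0.002,0,0],[0,0,0]],[[-0.002,0,0],[0,0,0]]]'; python3 -m handwheel '[[[-0.001,0,0],[0,0,0]],[[-0.001,0,0],[0,0,0]]]'
python3 -c "
from h import *
print(Ji(observe()['position']))"
```

```text
time_s: 22.2
position: [0.4075, 0.3212, 0.0138]
tool_rot: [[-0.995, 0.101, -0.001], [0.101, 0.995, -0.0], [0.001, -0.0, -1.0]]
ft_force: [-2.2, -0.4, 2.1]
grip_width: 0.0854
gripper_force: 1.1
time_s: 22.4
position: [0.4077, 0.3213, 0.0138]
tool_rot: [[-0.995, 0.102, -0.001], [0.102, 0.995, 0.0], [0.001, -0.0, -1.0]]
ft_force: [-4.5, 2.0, 2.2]
grip_width: 0.0856
gripper_force: 2.3
[-28.71743353  -0.48427452]
```

```bash
python3 -m handwheel '[[[0.02,0,0],[0,0,0]],[[0.04,0,-0.03],[0,0,0]],[[0.04,0,-0.12],[0,0,0]],[[0.04,0,-0.22],[0,0,0]],[[0.04,0,-0.32],[0,0,0]],[[0.04,0,-0.4],[0,0,0]],[[0.04,0,-0.4],[0,0,0]],[[-0.04,0.01,-0.4],[0,0,0]],[[-0.12,0.02,-0.4],[0,0,0]],[[-0.2,0.024,-0.4],[0,0,0]]]' 1
python3 - <<'E'
from h import *
print(Ji(observe()['position'])); x,y=J(121,12)
tgt((x,y,.21,84.09),(x,y,.111,84.09)); print(observe()['q'])
E
```

```text
time_s: 23.4
position: [0.5099, 0.323, 0.2128]
tool_rot: [[-0.995, 0.101, -0.001], [0.101, 0.995, -0.001], [0.001, -0.001, -1.0]]
ft_force: [0.1, 0.5, -0.4]
grip_width: 0.0853
gripper_force: 0.0
[72.80356257 11.77871302]
[-0.0964, 0.0002, 0.0056] [-0.0002, -0.0002, 0.0007]
[-0.0965, 0.0003, 0.2036] [-0.0002, -0.0002, 0.0007]
[0.5099 0.323  0.2128] 23.4 [ 0.1  0.5 -0.4] 0.08529487338671947
[ 2.11347052e+01  2.79997785e+01  6.71398811e+01 -1.54393969e-02
  8.49083963e+01 -6.30857138e+01]
```

```bash
python3 - <<'E'
from h import *
for f in ('s7','t7','t5'):
    if f=='t5': pass
    a=np.load(f+'.npz'); d=a['d']; v,u=np.mgrid[0:384,0:512]
    r=cv2.undistortPoints(np.stack([u.ravel(),v.ravel()],1)[:,None].astype(float),a['K'],np.array([float(a['k1']),0,0,0,0.]))[:,0]
    X=(np.c_[r,np.ones(len(r))]*d.reshape(-1,1)-a['t'])@a['R']
    j=np.array([Ji(p) for p in X[:,:2]]) if 0 else None
    c,s=np.cos(np.radians(JA)),np.sin(np.radians(JA)); q=(X[:,:2]-JO)*1000
    j=np.c_[c*q[:,0]+s*q[:,1],-s*q[:,0]+c*q[:,1],X[:,2]*1000]
    m=(d.ravel()>0)&(j[:,0]>106)&(j[:,0]<150)&(abs(j[:,1]-12)<35)&(j[:,2]>80)&(j[:,2]<175)
    k=j[m]; k=k[np.argsort(k[:,0])]; print(f,len(k)); print(k[::max(1,len(k)//14)].round())
E
```

```text
s7 131
[[106.  15. 115.]
 [109.  15. 120.]
 [112.  17. 112.]
 [116.  18. 118.]
 [118.  16. 111.]
 [121.  17. 131.]
 [122.  14. 145.]
 [124.  19. 140.]
 [127.  18. 150.]
 [129.  18. 154.]
 [131.   4. 156.]
 [133.  16. 156.]
 [135.   8. 157.]
 [137.  14. 156.]
 [140.  15. 149.]]
t7 102
[[107.  12. 120.]
 [109.  12. 126.]
 [112.   9. 126.]
 [114.   5. 115.]
 [116.   9. 132.]
 [118.   5. 123.]
 [120.   9. 138.]
 [122.  20. 137.]
 [124.   7. 143.]
 [126.   7. 148.]
 [129.  16. 157.]
 [131.  19. 157.]
 [133.   5. 154.]
 [136.   5. 150.]
 [139.  12. 160.]]
t5 101
[[107.   9. 125.]
 [109.  15. 122.]
 [112.  12. 124.]
 [114.  12. 129.]
 [116.   9. 133.]
 [118.   5. 123.]
 [120.   5. 126.]
 [122.   7. 140.]
 [124.  10. 143.]
 [127.  17. 152.]
 [129.  14. 157.]
 [131.  11. 161.]
 [133.   5. 154.]
 [136.  15. 159.]
 [140.  13. 154.]]
```

The handle is where it was expected: y ≈ 12 mm, top about 160 mm. I'll straddle and grip it.

```bash
python3 -m handwheel '[[[-0.06,0,0],[0,0,0]],[[-0.0965,0,0],[0,0,0]],[[-0.0965,0,0],[0,0,0]],[[-0.0965,0,0.07],[0,0,0]],[[-0.0965,0,0.14],[0,0,0]],[[-0.0965,0,0.19],[0,0,0]],[[-0.0965,0,0.203],[0,0,0]],[[-0.0965,0,0.203],[0,0,0]]]'
python3 -m handwheel '[[[0,0,0],[0,0,0]],[[0,0,0],[0,0,0]],[[0,0,0],[0,0,0]],[[0,0,0],[0,0,0]],[[0,0,0],[0,0,0]],[[0,0,0],[0,0,0]],[[0,0,0],[0,0,0]],[[0,0,0],[0,0,0]]]' 0 50
python3 - <<'E'
from h import *
o=observe();g=np.r_[Ji(o['position']),o['position'][2]*1000+18.7]; print(g)
dx,dz=g[0]-91,g[2]-76; r=np.hypot(dx,dz); e=np.degrees(np.arctan2(dz,dx)); print(r,e)
# arc rows: tool x=-jig x, z down
for de in np.arange(0,66,5):
    t=np.radians(e-de); x=r*np.cos(t);z=r*np.sin(t); print(de,round(-(x-dx)/500,4),round(-(z-dz)/500,4))
E
```

```text
time_s: 24.2
position: [0.5561, 0.3182, 0.1118]
tool_rot: [[-0.995, 0.101, -0.002], [0.101, 0.995, -0.001], [0.002, -0.001, -1.0]]
ft_force: [0.2, 0.5, 0.6]
grip_width: 0.0857
gripper_force: 0.0
time_s: 25.0
position: [0.5573, 0.318, 0.1128]
tool_rot: [[-0.995, 0.101, 0.001], [0.101, 0.995, 0.0], [-0.001, 0.0, -1.0]]
ft_force: [-0.8, -1.5, 5.6]
grip_width: 0.0149
gripper_force: 48.1
[120.39502025  11.68845163 131.48538877]
62.79088772993651 62.08627536607697
0 0.0 -0.0
5 -0.0094 0.0055
10 -0.0184 0.0119
15 -0.0267 0.019
20 -0.0344 0.0268
25 -0.0414 0.0352
30 -0.0476 0.0443
35 -0.053 0.0538
40 -0.0576 0.0638
45 -0.0612 0.0741
50 -0.064 0.0847
55 -0.0658 0.0955
60 -0.0667 0.1064
65 -0.0666 0.1174
```

```bash
python3 -m handwheel '[[[-0.0094,0,0.0055],[0,0,0]],[[-0.0184,0,0.0119],[0,0,0]],[[-0.0267,0,0.019],[0,0,0]],[[-0.0344,0,0.0268],[0,0,0]],[[-0.0414,0,0.0352],[0,0,0]],[[-0.0476,0,0.0443],[0,0,0]],[[-0.053,0,0.0538],[0,0,0]],[[-0.0576,0,0.0638],[0,0,0]],[[-0.0576,0,0.0638],[0,0,0]],[[-0.0576,0,0.0638],[0,0,0]]]'
cat > g.py <<'E'
from h import *
o=observe();g=np.r_[Ji(o['position']),o['position'][2]*1000+18.7]; dx,dz=g[0]-91,g[2]-76; print(g,np.hypot(dx,dz),np.degrees(np.arctan2(dz,dx)),o['ft_force'],o['wrist_torque'])
E
python3 g.py
```

```text
time_s: 26.0
position: [0.5865, 0.3149, 0.0807]
tool_rot: [[-0.995, 0.102, 0.002], [0.102, 0.995, 0.0], [-0.002, 0.0, -1.0]]
ft_force: [3.9, -1.7, 4.5]
grip_width: 0.0144
gripper_force: 48.3
[149.80667705  11.621857    99.38763842] 63.2867039464651 21.68790332284615 [ 3.86834829 -1.7490235   4.49920586] [-0.15854957 -0.15661392 -0.06585035]
```

```bash
python3 -m handwheel '[[[-0.002,0,0.0052],[0,0,0]],[[-0.0036,0,0.0103],[0,0,0]],[[-0.005,0,0.0156],[0,0,0]],[[-0.0064,0,0.0209],[0,0,0]],[[-0.0074,0,0.0263],[0,0,0]],[[-0.0082,0,0.0317],[0,0,0]],[[-0.0082,0,0.0317],[0,0,0]]]'; python3 g.py
```

```text
time_s: 26.7
position: [0.5912, 0.3145, 0.0658]
tool_rot: [[-0.995, 0.102, 0.004], [0.102, 0.995, 0.0], [-0.004, 0.001, -1.0]]
ft_force: [4.4, -4.0, 7.0]
grip_width: 0.0141
gripper_force: 48.4
[154.51982149  11.64240387  84.525217  ] 64.08936765926508 7.6441861090864185 [ 4.43047377 -4.00866375  7.00148048] [-0.41896476 -0.27273026 -0.09613731]
```

```bash
python3 -m handwheel '[[[-0.0005,0,0.006],[0,0,0]],[[-0.001,0,0.012],[0,0,0]],[[-0.001,0,0.017],[0,0,0]],[[-0.001,0,0.02],[0,0,0]],[[-0.001,0,0.02],[0,0,0]]]'; python3 g.py
```

```text
time_s: 27.2
position: [0.5924, 0.3144, 0.0561]
tool_rot: [[-0.995, 0.102, 0.006], [0.102, 0.995, 0.001], [-0.005, 0.001, -1.0]]
ft_force: [7.1, -4.2, 7.8]
grip_width: 0.0143
gripper_force: 48.5
[155.730198    11.66041258  74.79545137] 64.74140460614777 -1.066080284225855 [ 7.07548494 -4.16739512  7.79151216] [-0.40669329 -0.59997953 -0.0491962 ]
```

```bash
python3 -m handwheel '[[[0,0,0.003],[0,0,0]],[[0,0,0.006],[0,0,0]],[[0,0,0.006],[0,0,0]]]'; python3 g.py
```

```text
time_s: 27.5
position: [0.5924, 0.3144, 0.0529]
tool_rot: [[-0.995, 0.102, 0.005], [0.102, 0.995, 0.001], [-0.005, 0.001, -1.0]]
ft_force: [8.0, -3.6, 6.0]
grip_width: 0.0142
gripper_force: 48.6
[155.76744501  11.65911647  71.59932559] 64.91677648041315 -3.8870319763495296 [ 7.9772602  -3.58296739  5.98706286] [-0.39775988 -0.73859992 -0.08541999]
```

```bash
python3 -m handwheel '[[[0,0,0],[0,0,0]],[[0,0,0],[0,0,0]],[[0,0,0],[0,0,0]],[[0,0,0],[0,0,0]],[[0,0,0],[0,0,0]],[[0,0,-0.06],[0,0,0]],[[0,0,-0.16],[0,0,0]],[[0,0,-0.26],[0,0,0]],[[0,0,-0.3],[0,0,0]],[[0,0,-0.3],[0,0,0]]]' 1
cat > m.py <<'E'
from h import *
import sys
def cloud(f):
    a=np.load(f+'.npz'); d=a['d']; v,u=np.mgrid[0:384,0:512]
    r=cv2.undistortPoints(np.stack([u.ravel(),v.ravel()],1)[:,None].astype(float),a['K'],np.array([float(a['k1']),0,0,0,0.]))[:,0]
    X=(np.c_[r,np.ones(len(r))]*d.reshape(-1,1)-a['t'])@a['R']
    c,s=np.cos(np.radians(JA)),np.sin(np.radians(JA)); q=(X[:,:2]-JO)*1000
    j=np.c_[c*q[:,0]+s*q[:,1],-s*q[:,0]+c*q[:,1],X[:,2]*1000]; return j[d.ravel()>0]
n=sys.argv[1]
for c in ('scene','top','wrist'):
    snap(c,c[0]+n); j=cloud(c[0]+n)
    for lo in range(-20,200,10):
        k=j[(j[:,0]>=lo)&(j[:,0]<lo+10)&(abs(j[:,1]-12)<8)&(j[:,2]<165)]
        if len(k): print(c,lo,len(k),k[:,2].max().round(),np.percentile(k[:,2],80).round(),end=' | ')
    print()
E
python3 m.py 8
```

```text
time_s: 28.5
position: [0.5912, 0.3151, 0.2055]
tool_rot: [[-0.995, 0.101, 0.007], [0.101, 0.995, 0.002], [-0.006, 0.003, -1.0]]
ft_force: [0.1, -0.3, 0.7]
grip_width: 0.0855
gripper_force: 0.0
scene -20 7 46.0 45.0 | scene -10 32 94.0 81.0 | scene 0 68 94.0 81.0 | scene 10 36 78.0 75.0 | scene 20 57 76.0 72.0 | scene 30 36 75.0 73.0 | scene 40 29 75.0 73.0 | scene 50 14 84.0 82.0 | scene 60 18 85.0 82.0 | scene 70 20 84.0 81.0 | scene 80 15 84.0 82.0 | scene 90 27 83.0 81.0 | scene 100 51 83.0 80.0 | scene 110 39 84.0 81.0 | scene 120 38 84.0 81.0 | scene 130 41 86.0 83.0 | scene 140 40 86.0 84.0 | scene 150 42 86.0 82.0 | scene 160 40 86.0 84.0 | scene 170 43 87.0 85.0 | scene 180 32 84.0 82.0 | scene 190 21 3.0 1.0 | 
top 150 12 85.0 84.0 | top 160 22 86.0 84.0 | top 170 26 87.0 85.0 | top 180 10 4.0 2.0 | top 190 5 1.0 -0.0 | 
wrist -10 28 54.0 53.0 | wrist 0 291 91.0 81.0 | wrist 10 229 77.0 75.0 | wrist 20 230 76.0 74.0 | wrist 30 188 75.0 74.0 | wrist 40 171 75.0 73.0 | wrist 50 184 83.0 82.0 | wrist 60 228 83.0 81.0 | wrist 70 197 84.0 81.0 | wrist 80 186 83.0 81.0 | wrist 90 181 83.0 81.0 | wrist 100 145 83.0 81.0 | wrist 110 137 83.0 81.0 | wrist 120 155 84.0 82.0 | wrist 130 195 85.0 84.0 | wrist 140 172 86.0 84.0 | wrist 150 159 85.0 84.0 | wrist 160 168 86.0 84.0 | wrist 170 158 87.0 85.0 | wrist 180 25 84.0 83.0 |
```

The clamp is nearly or fully shut. I'll press down gently on the grip with closed fingers to make sure it has locked.

```bash
python3 -m handwheel '[[[-0.02,0,0],[0,0,0]],[[-0.02,0,0.05],[0,0,0]],[[-0.02,0,0.12],[0,0,0]],[[-0.02,0,0.18],[0,0,0]],[[-0.02,0,0.2],[0,0,0]],[[-0.02,0,0.22],[0,0,0]],[[-0.02,0,0.23],[0,0,0]],[[-0.02,0,0.23],[0,0,0]]]' 0
python3 g.py
```

```text
time_s: 29.45
position: [0.6004, 0.3137, 0.0867]
tool_rot: [[-0.995, 0.101, 0.0], [0.101, 0.995, 0.0], [-0.0, 0.0, -1.0]]
ft_force: [-0.2, -0.0, -0.1]
grip_width: -0.0003
gripper_force: 0.0
[163.73402453  11.83931645 105.38182993] 78.44444056277003 21.996868906567297 [-0.24480847 -0.04258106 -0.10982073] [ 0.00843262 -0.00146638  0.00105685]
```

```bash
python3 -m handwheel '[[[0,0,0.004],[0,0,0]],[[0,0,0.008],[0,0,0]],[[0,0,0.01],[0,0,0]],[[0,0,0.01],[0,0,0]]]'
```

```text
time_s: 29.85
position: [0.6009, 0.3139, 0.0839]
tool_rot: [[-0.995, 0.101, 0.003], [0.101, 0.995, 0.001], [-0.003, 0.001, -1.0]]
ft_force: [-2.3, -1.0, 9.4]
grip_width: -0.0002
gripper_force: 4.7
```

```bash
python3 -m handwheel '[[[0,0,0.003],[0,0,0]],[[0,0,0.006],[0,0,0]],[[0,0,0.006],[0,0,0]]]'; python3 -m handwheel '[[[0,0,-0.06],[0,0,0]],[[0,0,-0.16],[0,0,0]],[[0,0,-0.22],[0,0,0]],[[0,0,-0.22],[0,0,0]],[[0,0,-0.22],[0,0,0]]]' 0
python3 - <<'E'
from h import *
x,y=J(-100,0); tgt((x,y,.2,84.09))
import sys; sys.argv=['m','9']
from m import *
for f in ('s9','t9','w9'):
    j=cloud(f); k=j[(abs(j[:,2]-44)<2.0)&(abs(j[:,0]+1)<9)&(j[:,1]<110)&(j[:,1]>-100)]
    print(f,len(k), k[:,1].min() if len(k) else 0,k[:,1].max() if len(k) else 0)
E
```

```text
time_s: 30.15
position: [0.601, 0.314, 0.0834]
tool_rot: [[-0.995, 0.101, 0.005], [0.101, 0.995, 0.001], [-0.005, 0.002, -1.0]]
ft_force: [-8.2, -3.6, 25.0]
grip_width: -0.0
gripper_force: 12.2
time_s: 30.65
position: [0.6003, 0.3137, 0.1891]
tool_rot: [[-0.995, 0.101, 0.001], [0.101, 0.995, 0.0], [-0.001, 0.001, -1.0]]
ft_force: [-0.6, 0.7, -0.7]
grip_width: 0.0003
gripper_force: 0.0
[0.5272, -0.0227, -0.0224] [0.0002, 0.0004, 0.0005]
[0.6003 0.3137 0.1891] 30.65 [-0.6  0.7 -0.7] 0.00027012897951535247
scene -20 7 47.0 45.0 | scene -10 36 94.0 80.0 | scene 0 63 97.0 82.0 | scene 10 38 77.0 74.0 | scene 20 57 77.0 72.0 | scene 30 37 77.0 74.0 | scene 40 29 77.0 73.0 | scene 50 13 84.0 82.0 | scene 60 21 84.0 82.0 | scene 70 17 86.0 82.0 | scene 80 13 84.0 83.0 | scene 90 30 84.0 81.0 | scene 100 53 84.0 80.0 | scene 110 37 83.0 80.0 | scene 120 37 83.0 81.0 | scene 130 42 85.0 83.0 | scene 140 42 86.0 83.0 | scene 150 39 85.0 84.0 | scene 160 41 85.0 83.0 | scene 170 47 86.0 84.0 | scene 180 29 86.0 79.0 | scene 190 19 3.0 1.0 | 
top 160 5 85.0 85.0 | top 170 21 87.0 86.0 | top 180 4 86.0 84.0 | top 190 7 3.0 -2.0 | 
wrist 0 49 45.0 45.0 | wrist 10 202 76.0 75.0 | wrist 20 262 76.0 74.0 | wrist 30 212 75.0 74.0 | wrist 40 182 75.0 73.0 | wrist 50 207 83.0 81.0 | wrist 60 268 83.0 81.0 | wrist 70 259 84.0 81.0 | wrist 80 192 83.0 81.0 | wrist 90 223 82.0 81.0 | wrist 100 166 83.0 81.0 | wrist 110 158 82.0 81.0 | wrist 120 177 84.0 82.0 | wrist 130 220 86.0 84.0 | wrist 140 200 85.0 84.0 | wrist 150 174 85.0 83.0 | wrist 160 182 86.0 84.0 | wrist 170 171 85.0 84.0 | wrist 180 30 84.0 82.0 | 
s9 146 -91.39013858778439 77.32828603237786
t9 63 39.620385228034074 78.19121589899544
w9 748 -90.81406856843788 76.23258105806022
```

```bash
python3 - <<'E'
import sys; sys.argv=['m','10']
from m import *
for f in ('w8','w10'):
    j=cloud(f); print(f)
    for y in range(-96,-64,2):
        k=j[(abs(j[:,0]+1)<8)&(j[:,1]>=y)&(j[:,1]<y+2)]
        if len(k): print(y,len(k),k[:,2].min().round(),np.median(k[:,2]).round(),end=' | ')
    print()
    for y in (-70,-18,40,60,70):
        k=j[(abs(j[:,1]-y)<4)&(abs(j[:,2]-44)<1.5)&(abs(j[:,0])<30)]
        if len(k): print(y,k[:,0].min().round(1),k[:,0].max().round(1))
    # colour at gap via world->pixel
    a=np.load(f+'.npz')
    row=[]
    for y in np.arange(-92,-70,1.):
        X=np.r_[J(-1,y),.043]; c=a['R']@X+a['t']; s=c[:2]/c[2]; s=s*(1+float(a['k1'])*(s@s)); p=a['K'][:2,:2]@s+a['K'][:2,2]
        u,v=int(round(p[0])),int(round(p[1])); row.append((y,a['im'][v,u].tolist()) if 0<=u<512 and 0<=v<384 else None)
    print(row)
E
```

```text
scene -20 6 46.0 45.0 | scene -10 36 93.0 81.0 | scene 0 64 96.0 81.0 | scene 10 43 77.0 74.0 | scene 20 56 77.0 72.0 | scene 30 38 75.0 73.0 | scene 40 28 74.0 72.0 | scene 50 13 84.0 82.0 | scene 60 23 84.0 82.0 | scene 70 17 84.0 82.0 | scene 80 16 84.0 83.0 | scene 90 29 83.0 81.0 | scene 100 52 84.0 79.0 | scene 110 37 83.0 81.0 | scene 120 36 84.0 82.0 | scene 130 43 85.0 83.0 | scene 140 43 85.0 83.0 | scene 150 42 85.0 81.0 | scene 160 45 86.0 83.0 | scene 170 41 86.0 83.0 | scene 180 34 85.0 81.0 | scene 190 18 3.0 2.0 | 
top 160 4 91.0 88.0 | top 170 21 85.0 84.0 | top 180 5 85.0 84.0 | top 190 8 2.0 1.0 | 
wrist 0 38 46.0 45.0 | wrist 10 196 77.0 75.0 | wrist 20 260 76.0 74.0 | wrist 30 222 75.0 74.0 | wrist 40 186 75.0 73.0 | wrist 50 211 83.0 81.0 | wrist 60 270 83.0 81.0 | wrist 70 258 83.0 81.0 | wrist 80 199 83.0 81.0 | wrist 90 219 82.0 81.0 | wrist 100 167 82.0 81.0 | wrist 110 157 83.0 81.0 | wrist 120 171 84.0 82.0 | wrist 130 213 86.0 84.0 | wrist 140 197 85.0 84.0 | wrist 150 180 85.0 83.0 | wrist 160 182 85.0 84.0 | wrist 170 167 86.0 84.0 | wrist 180 30 84.0 8
[... 959 characters left out ...]
 (np.float64(-76.0), [159, 160, 155]), (np.float64(-75.0), [162, 164, 160]), (np.float64(-74.0), [165, 166, 162]), (np.float64(-73.0), [164, 165, 162]), (np.float64(-72.0), [161, 162, 158]), (np.float64(-71.0), [158, 159, 155])]
w10
-96 6 33.0 33.0 | -92 4 41.0 42.0 | -90 8 42.0 43.0 | -88 10 42.0 43.0 | -86 14 38.0 41.0 | -84 4 43.0 44.0 | -82 9 42.0 44.0 | -80 9 43.0 44.0 | -78 9 43.0 44.0 | -76 8 42.0 44.0 | -74 8 43.0 44.0 | -72 9 42.0 44.0 | -70 9 42.0 44.0 | -68 9 42.0 44.0 | -66 8 43.0 44.0 | 
-70 4.3 15.6
-18 4.2 15.6
40 4.1 16.2
60 4.1 24.3
70 3.9 16.0
[None, None, None, None, None, None, None, None, None, None, None, None, None, None, None, None, None, None, None, None, None, None]
```

At the joint I see a dark line at y ≈ -85 mm, which could be a small gap. I'll bring the wrist camera over it.

```bash
python3 -m handwheel '[[[0.05,-0.08,0],[0,0,0]],[[0.12,-0.15,0],[0,0,0]],[[0.2,-0.194,0],[0,0,0]],[[0.28,-0.194,0],[0,0,0]],[[0.296,-0.194,0.04],[0,0,0]],[[0.296,-0.194,0.1],[0,0,0]],[[0.296,-0.194,0.15],[0,0,0]],[[0.296,-0.194,0.158],[0,0,0]],[[0.296,-0.194,0.158],[0,0,0]]]' 0
cat > p.py <<'E'
from h import *
import sys
f=sys.argv[1]; snap('wrist',f); print(Ji(observe()['position']))
a=np.load(f+'.npz'); g=a['im'].astype(np.float32).mean(2)
def px(x,y,z):
    X=np.r_[J(x,y),z]; c=a['R']@X+a['t']; s=c[:2]/c[2]; s=s*(1+float(a['k1'])*(s@s)); return a['K'][:2,:2]@s+a['K'][:2,2]
for x in (-13,-8,-4,0,4,8,12):
    ys=np.arange(-94,-76,.5); P=np.array([px(x,y,.043) for y in ys]).astype(np.float32)
    v=cv2.remap(g,P[:,:1],P[:,1:],cv2.INTER_LINEAR).ravel(); d=cv2.remap(a['d'],P[:,:1],P[:,1:],cv2.INTER_NEAREST).ravel()
    print(x,P[0].round(),P[-1].round(),v.round().astype(int).tolist())
    print('   z',[int(round(1000*w(f,*q)[2])) for q in P])
E
python3 p.py w11
```

```text
time_s: 31.85
position: [0.4432, 0.2321, 0.1094]
tool_rot: [[-0.995, 0.101, -0.001], [0.101, 0.995, -0.0], [0.001, -0.0, -1.0]]
ft_force: [0.7, -0.3, 1.0]
grip_width: 0.0002
gripper_force: 0.0
[ 16.23669498 -85.32888413]
-13 [250. 164.] [274. 164.] [120, 119, 119, 119, 119, 117, 117, 122, 131, 139, 142, 142, 143, 143, 143, 140, 135, 124, 115, 110, 115, 127, 142, 162, 177, 185, 184, 183, 180, 178, 176, 176, 176, 177, 178, 179]
   z [18, 18, 18, 18, 19, 18, 18, 43, 43, 43, 43, 44, 44, 42, 43, 43, 44, 43, 43, 18, 19, 19, 19, 43, 43, 44, 44, 44, 44, 45, 45, 44, 44, 44, 44, 43]
-8 [250. 170.] [274. 170.] [93, 93, 91, 91, 90, 94, 102, 116, 129, 140, 143, 144, 144, 144, 143, 140, 133, 121, 110, 103, 111, 127, 151, 172, 183, 186, 184, 183, 182, 182, 181, 181, 180, 179, 178, 177]
   z [20, 17, 19, 19, 18, 18, 18, 43, 44, 44, 43, 43, 43, 43, 252, 252, 44, 43, 43, 19, 18, 18, 17, 43, 43, 44, 44, 44, 44, 44, 44, 44, 44, 44, 44, 44]
-4 [250. 176.] [274. 176.] [56, 55, 55, 55, 56, 69, 87, 113, 130, 141, 144, 144, 144, 143, 142, 138, 131, 120, 111, 106, 115, 130, 152, 170, 182, 184, 182, 180, 178, 
[... 895 characters left out ...]
4]
8 [250. 191.] [273. 191.] [96, 96, 96, 95, 95, 97, 106, 119, 134, 142, 145, 144, 142, 140, 139, 137, 130, 116, 101, 89, 94, 109, 139, 164, 184, 187, 188, 187, 188, 189, 190, 189, 188, 187, 185, 184]
   z [22, 20, 21, 21, 21, 21, 21, 43, 43, 43, 43, 43, 43, 43, 43, 43, 43, 43, 43, 21, 21, 21, 21, 45, 45, 45, 45, 43, 45, 45, 44, 43, 43, 44, 43, 43]
12 [250. 196.] [273. 196.] [85, 85, 85, 85, 85, 91, 102, 119, 130, 135, 132, 130, 128, 126, 125, 122, 115, 104, 93, 85, 90, 102, 132, 158, 179, 182, 183, 182, 182, 183, 184, 185, 186, 186, 187, 187]
   z [35, 34, 35, 35, 34, 34, 34, 35, 42, 42, 43, 43, 43, 42, 43, 43, 44, 42, 42, 35, 34, 34, 35, 35, 44, 45, 45, 45, 43, 43, 44, 44, 44, 44, 45, 45]
```

There is a real gap of about 2 mm, since the base shows between channel and plate. Most likely the channel was dragged while I withdrew with the fingers opening. I'll reopen the clamp, reseat the channel, check it, and clamp again.

```bash
python3 -m handwheel '[[[0,0,-0.08],[0,0,0]],[[0,0,-0.17],[0,0,0]],[[-0.08,0.06,-0.18],[0,0,0]],[[-0.16,0.12,-0.18],[0,0,0]],[[-0.23,0.17,-0.18],[0,0,0]],[[-0.274,0.195,-0.18],[0,0,0]],[[-0.274,0.195,-0.18],[0,0,0]],[[-0.274,0.195,-0.1],[0,0,0]],[[-0.274,0.195,0],[0,0,0]],[[-0.274,0.195,0.06],[0,0,0]]]' 1
python3 - <<'E'
from h import *
x,y=J(153,12); tgt((x,y,.057,84.09)); print(Ji(observe()['position']))
E
```

```text
time_s: 32.9
position: [0.5879, 0.3147, 0.0777]
tool_rot: [[-0.995, 0.101, -0.002], [0.101, 0.995, -0.001], [0.002, -0.001, -1.0]]
ft_force: [-0.4, 0.2, -1.0]
grip_width: 0.0854
gripper_force: 0.0
[-0.0037, 0.0009, 0.0415] [-0.0003, -0.0007, 0.0005]
[0.5879 0.3147 0.0777] 32.9 [-0.4  0.2 -1. ] 0.08537723587973116
[151.21527576  11.55905642]
```

```bash
python3 -m handwheel '[[[-0.003,0.001,0.03],[0,0,0]],[[-0.003,0.001,0.041],[0,0,0]],[[-0.003,0.001,0.041],[0,0,0]]]'; python3 -m handwheel '[[[0,0,0],[0,0,0]],[[0,0,0],[0,0,0]],[[0,0,0],[0,0,0]],[[0,0,0],[0,0,0]],[[0,0,0],[0,0,0]],[[0,0,0],[0,0,0]],[[0,0,0],[0,0,0]]]' 0 60
python3 g.py
python3 - <<'E'
from h import *
o=observe();g=np.r_[Ji(o['position']),o['position'][2]*1000+18.7]
dx,dz=g[0]-91,g[2]-76; r=np.hypot(dx,dz); e=np.degrees(np.arctan2(dz,dx))
for de in np.arange(0,66,5):
    t=np.radians(e+de); x=r*np.cos(t);z=r*np.sin(t); print(de,round(-(x-dx)/500,4),round(-(z-dz)/500,4))
E
```

```text
time_s: 33.2
position: [0.5915, 0.3157, 0.0604]
tool_rot: [[-0.995, 0.101, 0.002], [0.101, 0.995, 0.001], [-0.002, 0.001, -1.0]]
ft_force: [-0.0, 0.4, 0.3]
grip_width: 0.0853
gripper_force: 0.0
time_s: 33.9
position: [0.5909, 0.3145, 0.0596]
tool_rot: [[-0.995, 0.102, -0.0], [0.102, 0.995, -0.002], [0.0, -0.002, -1.0]]
ft_force: [-1.3, -5.4, 2.9]
grip_width: 0.0137
gripper_force: 58.5
[154.19118919  11.65361232  78.30767132] 63.233311935596916 2.0914481622119037 [-1.25749207 -5.42812183  2.93275677] [-0.92331291  0.286517   -0.06058063]
0 -0.0 -0.0
5 0.0009 -0.011
10 0.0027 -0.0219
15 0.0055 -0.0326
20 0.0092 -0.0429
25 0.0138 -0.053
30 0.0192 -0.0626
35 0.0255 -0.0717
40 0.0325 -0.0802
45 0.0403 -0.088
50 0.0487 -0.0952
55 0.0577 -0.1016
60 0.0672 -0.1071
65 0.0772 -0.1119
```

```bash
python3 -m handwheel '[[[0.0009,0,-0.011],[0,0,0]],[[0.0027,0,-0.0219],[0,0,0]],[[0.0055,0,-0.0326],[0,0,0]],[[0.0092,0,-0.0429],[0,0,0]],[[0.0138,0,-0.053],[0,0,0]],[[0.0192,0,-0.0626],[0,0,0]],[[0.0255,0,-0.0717],[0,0,0]],[[0.0325,0,-0.0802],[0,0,0]],[[0.0403,0,-0.088],[0,0,0]],[[0.0403,0,-0.088],[0,0,0]]]'; python3 g.py;  python3 -m handwheel '[[[0.0084,0,-0.0072],[0,0,0]],[[0.0174,0,-0.0136],[0,0,0]],[[0.027,0,-0.019],[0,0,0]],[[0.027,0,-0.019],[0,0,0]]]'; python3 g.py
```

```text
time_s: 34.9
position: [0.5728, 0.3164, 0.1027]
tool_rot: [[-0.995, 0.102, 0.004], [0.102, 0.995, -0.002], [-0.004, -0.001, -1.0]]
ft_force: [8.9, -4.9, -7.6]
grip_width: 0.014
gripper_force: 67.3
[136.05277152  11.66383531 121.36007403] 63.93190547253006 45.19474079494516 [ 8.86117991 -4.93266723 -7.58186126] [-0.84152248 -2.09442866 -0.09251357]
time_s: 35.3
position: [0.5604, 0.3177, 0.1128]
tool_rot: [[-0.995, 0.102, 0.007], [0.102, 0.995, -0.002], [-0.007, -0.001, -1.0]]
ft_force: [10.4, -6.2, -5.6]
grip_width: 0.0139
gripper_force: 71.5
[123.55212969  11.72608256 131.53442145] 64.37167943642545 59.622817581619536 [10.42355144 -6.21740298 -5.64724589] [-0.92681948 -2.60085195 -0.0414359 ]
```

```bash
python3 -m handwheel '[[[0,0,0],[0,0,0]],[[0,0,0],[0,0,0]],[[0,0,0],[0,0,0]],[[0,0,0],[0,0,0]],[[0,0,-0.08],[0,0,0]],[[0,0,-0.17],[0,0,0]],[[0,0.08,-0.17],[0,0,0]],[[0.05,0.16,-0.17],[0,0,0]],[[0.13,0.2,-0.17],[0,0,0]],[[0.21,0.2,-0.17],[0,0,0]]]' 1
python3 -m handwheel '[[[0.039,0,0.04],[0,0,0]],[[0.039,0,0.12],[0,0,0]],[[0.039,0,0.2],[0,0,0]],[[0.039,0,0.2],[0,0,0]],[[0.039,0,0.2],[0,0,0]]]' 0
python3 - <<'E'
from h import *
x,y=J(-1,108); tgt((x,y,.031,84.09),(*J(-1,92),.031,84.09)); print(Ji(observe()['position']))
import sys; sys.argv=['m','12']
from m import *
E
```

```text
time_s: 36.3
position: [0.4614, 0.4314, 0.1967]
tool_rot: [[-0.995, 0.099, -0.001], [0.099, 0.995, 0.0], [0.001, 0.0, -1.0]]
ft_force: [0.6, 0.3, -0.1]
grip_width: 0.0855
gripper_force: 0.0
time_s: 36.8
position: [0.444, 0.4314, 0.0985]
tool_rot: [[-0.995, 0.101, 0.0], [0.101, 0.995, 0.0], [-0.0, 0.0, -1.0]]
ft_force: [0.9, 0.8, 0.7]
grip_width: 0.0124
gripper_force: 0.0
[-0.0058, -0.0096, 0.1349] [0.0001, 0.0, 0.0005]
[-0.0058, -0.0416, 0.1349] [0.0001, 0.0, 0.0005]
[0.444  0.4314 0.0985] 36.8 [0.9 0.8 0.7] 0.01241480631181788
[ -3.92381775 112.79973679]
scene -20 14 46.0 45.0 | scene -10 15 47.0 45.0 | scene 0 17 49.0 45.0 | scene 10 23 129.0 46.0 | scene 20 61 132.0 126.0 | scene 30 29 133.0 128.0 | scene 40 43 138.0 133.0 | scene 50 82 140.0 132.0 | scene 60 49 139.0 134.0 | scene 70 22 82.0 79.0 | scene 80 5 83.0 79.0 | scene 90 30 95.0 89.0 | scene 100 57 113.0 100.0 | scene 110 42 128.0 120.0 | scene 120 53 144.0 131.0 | scene 130 49 155.0 148.0 | scene 140 41 155.0 152.0 | scene 150 16 4.0 2.0 | scene 160 18 2.0 1.0 | scene 170 18 3.0 2.0 | scene 180 19 2.0 1.0 | scene 190 16
[... 168 characters left out ...]
34.0 | top 50 41 141.0 136.0 | top 60 31 140.0 136.0 | top 70 16 81.0 80.0 | top 80 27 83.0 79.0 | top 90 23 100.0 92.0 | top 100 25 119.0 106.0 | top 110 40 129.0 123.0 | top 120 44 143.0 136.0 | top 130 45 156.0 151.0 | top 140 29 154.0 151.0 | top 150 17 4.0 1.0 | top 160 16 5.0 3.0 | top 170 19 4.0 1.0 | top 180 19 5.0 2.0 | top 190 19 6.0 0.0 | 
wrist -20 465 46.0 44.0 | wrist -10 278 46.0 44.0 | wrist 0 279 46.0 44.0 | wrist 10 594 130.0 127.0 | wrist 20 739 131.0 128.0 | wrist 30 136 129.0 128.0 | wrist 40 208 98.0 19.0 | wrist 50 360 95.0 75.0 | wrist 60 170 70.0 22.0 | wrist 70 94 22.0 22.0 | wrist 80 18 22.0 22.0 | wrist 120 4 1.0 1.0 | wrist 130 64 1.0 1.0 | wrist 140 46 1.0 1.0 |
```

```bash
python3 -m handwheel '[[[-0.006,-0.008,0.07],[0,0,0]],[[-0.006,-0.008,0.125],[0,0,0]],[[-0.006,-0.008,0.135],[0,0,0]],[[-0.006,-0.016,0.135],[0,0,0]],[[-0.006,-0.024,0.135],[0,0,0]],[[-0.006,-0.032,0.135],[0,0,0]],[[-0.006,-0.036,0.135],[0,0,0]],[[-0.006,-0.038,0.135],[0,0,0]],[[-0.006,-0.038,0.135],[0,0,0]]]'; python3 -c "
from h import *
print(Ji(observe()['position']))"
```

```text
time_s: 37.85
position: [0.4449, 0.4119, 0.0304]
tool_rot: [[-0.995, 0.101, 0.0], [0.101, 0.995, 0.0], [-0.0, 0.0, -1.0]]
ft_force: [0.1, -0.3, -0.4]
grip_width: 0.0001
gripper_force: 0.0
[-1.06312796 93.48782776]
```

```bash
python3 -m handwheel '[[[0,-0.001,0],[0,0,0]],[[0,-0.002,0],[0,0,0]],[[0,-0.003,0],[0,0,0]],[[0,-0.004,0],[0,0,0]],[[0,-0.005,0],[0,0,0]],[[0,-0.006,0],[0,0,0]],[[0,-0.006,0],[0,0,0]]]';  python3 -c "
from h import *
print(Ji(observe()['position']))"
```

```text
time_s: 38.55
position: [0.4445, 0.4089, 0.0301]
tool_rot: [[-0.995, 0.101, -0.0], [0.101, 0.995, -0.0], [0.0, -0.0, -1.0]]
ft_force: [0.1, 0.3, 0.2]
grip_width: -0.0002
gripper_force: 0.0
[-1.1580312  90.44745841]
```

```bash
python3 -m handwheel '[[[0,-0.001,0],[0,0,0]],[[0,-0.002,0],[0,0,0]],[[0,-0.002,0],[0,0,0]]]';  python3 -c "
from h import *
print(Ji(observe()['position']))"
```

```text
time_s: 38.85
position: [0.4444, 0.4079, 0.0301]
tool_rot: [[-0.995, 0.101, 0.0], [0.101, 0.995, 0.0], [-0.0, 0.0, -1.0]]
ft_force: [-0.6, -0.5, 0.6]
grip_width: -0.0002
gripper_force: 0.1
[-1.15203413 89.47701894]
```

```bash
python3 -m handwheel '[[[0,-0.001,0],[0,0,0]],[[0,-0.001,0],[0,0,0]]]'
```

```text
time_s: 39.05
position: [0.4443, 0.4074, 0.0301]
tool_rot: [[-0.995, 0.101, -0.0], [0.101, 0.995, -0.0], [0.0, -0.0, -1.0]]
ft_force: [-0.2, 0.8, 0.5]
grip_width: -0.0003
gripper_force: 0.1
```

```bash
python3 -m handwheel '[[[0,-0.001,0],[0,0,0]],[[0,-0.001,0],[0,0,0]]]'
```

```text
time_s: 39.25
position: [0.4443, 0.4069, 0.0301]
tool_rot: [[-0.995, 0.101, 0.0], [0.101, 0.995, 0.0], [-0.0, 0.0, -1.0]]
ft_force: [0.6, -0.0, -0.4]
grip_width: -0.0002
gripper_force: 0.1
```

```bash
python3 -m handwheel '[[[0,-0.001,0],[0,0,0]],[[0,-0.001,0],[0,0,0]]]'
```

```text
time_s: 39.45
position: [0.4443, 0.4066, 0.0301]
tool_rot: [[-0.995, 0.101, 0.0], [0.101, 0.995, 0.0], [-0.0, 0.0, -1.0]]
ft_force: [0.5, 1.8, -0.2]
grip_width: 0.0001
gripper_force: 0.8
```

```bash
python3 -m handwheel '[[[0,-0.001,0],[0,0,0]],[[0,-0.001,0],[0,0,0]]]'
```

```text
time_s: 39.65
position: [0.4443, 0.4065, 0.0302]
tool_rot: [[-0.995, 0.101, 0.001], [0.101, 0.995, 0.001], [-0.0, 0.001, -1.0]]
ft_force: [0.0, 5.2, -0.4]
grip_width: 0.0
gripper_force: 2.5
```

```bash
python3 -m handwheel '[[[0,-0.0005,0],[0,0,0]],[[0,-0.0005,0],[0,0,0]]]'
```

```text
time_s: 39.85
position: [0.4442, 0.4064, 0.0302]
tool_rot: [[-0.995, 0.101, 0.001], [0.101, 0.995, 0.001], [-0.0, 0.002, -1.0]]
ft_force: [-0.3, 7.3, -0.1]
grip_width: 0.0
gripper_force: 3.1
```

```bash
python3 -m handwheel '[[[0,0.01,0],[0,0,0]],[[0,0.03,0],[0,0,0]],[[0,0.03,-0.1],[0,0,0]],[[0,0.03,-0.2],[0,0,0]],[[0.02,0.03,-0.3],[0,0,0]],[[0.03,-0.05,-0.34],[0,0,0]],[[0.03,-0.14,-0.34],[0,0,0]],[[0.03,-0.23,-0.34],[0,0,0]],[[0.0,-0.32,-0.32],[0,0,0]],[[-0.035,-0.347,-0.26],[0,0,0]]]' 0
python3 -m handwheel '[[[0,0,0.06],[0,0,0]],[[0,0,0.1],[0,0,0]],[[0,0,0.1],[0,0,0]],[[0,0,0.1],[0,0,0]]]'
python3 p.py w13
```

```text
time_s: 40.85
position: [0.4449, 0.229, 0.1622]
tool_rot: [[-0.995, 0.103, 0.005], [0.103, 0.995, 0.0], [-0.005, 0.001, -1.0]]
ft_force: [1.6, 1.6, -1.1]
grip_width: 0.0002
gripper_force: 0.0
time_s: 41.25
position: [0.4443, 0.2316, 0.1106]
tool_rot: [[-0.995, 0.101, 0.0], [0.101, 0.995, -0.0], [-0.0, -0.0, -1.0]]
ft_force: [-1.3, 0.3, 0.2]
grip_width: -0.0002
gripper_force: 0.0
[ 17.15880699 -85.74379821]
-13 [251. 162.] [274. 162.] [117, 118, 118, 116, 113, 110, 112, 119, 129, 136, 139, 141, 140, 140, 139, 137, 135, 137, 151, 167, 181, 183, 181, 178, 176, 174, 173, 172, 173, 174, 176, 177, 177, 177, 177, 176]
   z [19, 19, 17, 17, 17, 18, 19, 19, 43, 43, 43, 43, 42, 42, 44, 42, 42, 44, 43, 45, 45, 44, 45, 45, 43, 44, 44, 43, 43, 43, 45, 44, 44, 44, 44, 44]
-8 [251. 168.] [274. 168.] [90, 90, 89, 88, 87, 87, 98, 114, 130, 137, 140, 141, 142, 141, 140, 137, 134, 134, 147, 164, 179, 181, 181, 180, 179, 179, 178, 176, 176, 175, 175, 174, 173, 172, 170, 168]
   z [19, 19, 18, 18, 18, 19, 18, 18, 42, 42, 42, 42, 43, 43, 44, 44, 44, 43, 42, 42, 44, 43, 43, 45, 44, 44, 45, 44, 44, 44, 44, 
[... 1083 characters left out ...]
 [251. 189.] [274. 189.] [95, 95, 94, 93, 91, 92, 100, 117, 132, 140, 142, 142, 139, 137, 135, 131, 128, 126, 143, 161, 180, 184, 185, 185, 186, 186, 186, 186, 185, 184, 182, 181, 180, 182, 184, 187]
   z [20, 21, 21, 20, 20, 20, 20, 42, 42, 42, 42, 43, 44, 44, 43, 43, 43, 43, 43, 43, 45, 44, 44, 44, 44, 44, 44, 45, 45, 44, 45, 45, 44, 45, 45, 45]
12 [251. 194.] [274. 194.] [84, 84, 84, 83, 83, 86, 93, 109, 124, 136, 140, 141, 141, 139, 137, 134, 133, 134, 148, 162, 177, 179, 180, 180, 180, 181, 182, 182, 183, 183, 184, 184, 184, 184, 184, 184]
   z [34, 35, 35, 34, 34, 34, 34, 43, 43, 43, 43, 44, 43, 43, 43, 43, 43, 42, 35, 35, 43, 43, 43, 45, 44, 44, 45, 44, 44, 44, 45, 45, 44, 44, 44, 43]
```

The gap is closed across the full width, and the plate is where it was. Next I check the fence contact with light touches near both ends, fingers shut.

```bash
python3 -m handwheel '[[[0.07,0.03,0],[0,0,0]],[[0.124,0.041,0],[0,0,0]],[[0.124,0.041,0.08],[0,0,0]],[[0.124,0.041,0.15],[0,0,0]],[[0.124,0.041,0.16],[0,0,0]],[[0.11,0.041,0.16],[0,0,0]],[[0.1,0.041,0.16],[0,0,0]],[[0.095,0.041,0.16],[0,0,0]],[[0.095,0.041,0.16],[0,0,0]]]' 0
python3 -m handwheel '[[[-0.001,0,0],[0,0,0]],[[-0.002,0,0],[0,0,0]],[[-0.003,0,0],[0,0,0]],[[-0.003,0,0],[0,0,0]]]'; python3 -c "
from h import *
print(Ji(observe()['position']))"
```

```text
time_s: 42.2
position: [0.3999, 0.2566, 0.0311]
tool_rot: [[-0.995, 0.102, 0.002], [0.102, 0.995, 0.001], [-0.002, 0.001, -1.0]]
ft_force: [-0.7, 0.5, 0.3]
grip_width: -0.0003
gripper_force: 0.0
time_s: 42.6
position: [0.4003, 0.2564, 0.0301]
tool_rot: [[-0.995, 0.101, -0.0], [0.101, 0.995, -0.0], [0.0, -0.0, -1.0]]
ft_force: [-0.2, -0.3, -0.1]
grip_width: -0.0003
gripper_force: 0.0
[-29.41630423 -65.76927071]
```

```bash
python3 -m handwheel '[[[-0.001,0,0],[0,0,0]],[[-0.002,0,0],[0,0,0]],[[-0.002,0,0],[0,0,0]]]'; python3 -c "
from h import *
print(Ji(observe()['position']))"
```

```text
time_s: 42.9
position: [0.4009, 0.2563, 0.03]
tool_rot: [[-0.995, 0.101, -0.001], [0.101, 0.995, -0.0], [0.001, -0.0, -1.0]]
ft_force: [-0.0, -0.2, 0.7]
grip_width: 0.0
gripper_force: 0.9
[-28.74838343 -65.80943089]
```

```bash
python3 -m handwheel '[[[-0.001,0,0],[0,0,0]],[[-0.001,0,0],[0,0,0]]]'; python3 -c "
from h import *
print(Ji(observe()['position']))"
```

```text
time_s: 43.1
position: [0.401, 0.2563, 0.03]
tool_rot: [[-0.995, 0.101, -0.002], [0.101, 0.995, -0.0], [0.002, -0.0, -1.0]]
ft_force: [-5.1, 1.4, 3.9]
grip_width: -0.0003
gripper_force: 2.6
[-28.70068657 -65.84997492]
```

```bash
python3 -m handwheel '[[[0.02,0,0],[0,0,0]],[[0.032,0.04,0],[0,0,0]],[[0.032,0.12,0],[0,0,0]],[[0.032,0.2,0],[0,0,0]],[[0.032,0.246,0],[0,0,0]],[[0.032,0.25,0],[0,0,0]],[[0.016,0.25,0],[0,0,0]],[[0.004,0.25,0],[0,0,0]],[[0.001,0.25,0],[0,0,0]],[[0.001,0.25,0],[0,0,0]]]' 0;  python3 -c "
from h import *
print(Ji(observe()['position']))"
```

```text
time_s: 44.1
position: [0.4141, 0.3797, 0.03]
tool_rot: [[-0.995, 0.103, -0.001], [0.103, 0.995, -0.0], [0.001, -0.001, -1.0]]
ft_force: [-1.4, -0.4, 1.0]
grip_width: -0.0002
gripper_force: 0.6
[-28.39840877  58.26314701]
```

```bash
python3 -m handwheel '[[[-0.001,0,0],[0,0,0]],[[-0.001,0,0],[0,0,0]]]'; python3 -c "
from h import *
print(Ji(observe()['position']))"
```

```text
time_s: 44.3
position: [0.4141, 0.38, 0.0299]
tool_rot: [[-0.995, 0.102, -0.001], [0.102, 0.995, -0.001], [0.001, -0.001, -1.0]]
ft_force: [-3.4, -2.2, 0.1]
grip_width: 0.0003
gripper_force: 1.5
[-28.39989717  58.58124308]
```

```bash
python3 -m handwheel '[[[0.03,0,0],[0,0,0]],[[0.03,0.06,0],[0,0,0]],[[0.03,0.094,0],[0,0,0]],[[0.0,0.094,0],[0,0,0]],[[-0.055,0.094,0],[0,0,0]],[[-0.055,0.09,0],[0,0,0]],[[-0.055,0.08,0],[0,0,0]],[[-0.055,0.07,0],[0,0,0]],[[-0.055,0.064,0],[0,0,0]],[[-0.055,0.064,0],[0,0,0]]]' 0;  python3 -c "
from h import *
print(Ji(observe()['position']))"
```

```text
time_s: 45.3
position: [0.4446, 0.4092, 0.0303]
tool_rot: [[-0.995, 0.101, -0.0], [0.101, 0.995, -0.0], [0.0, -0.0, -1.0]]
ft_force: [-0.4, -0.1, 0.6]
grip_width: -0.0
gripper_force: 0.0
[-1.07105058 90.75252357]
```

```bash
python3 -m handwheel '[[[0,-0.001,0],[0,0,0]],[[0,-0.002,0],[0,0,0]],[[0,-0.002,0],[0,0,0]]]'; python3 -c "
from h import *
print(Ji(observe()['position']))"
```

```text
time_s: 45.6
position: [0.4448, 0.4087, 0.0301]
tool_rot: [[-0.995, 0.101, 0.0], [0.101, 0.995, 0.0], [0.0, 0.0, -1.0]]
ft_force: [1.2, -0.4, 0.3]
grip_width: 0.0001
gripper_force: 0.0
[-0.75806276 90.33827722]
```

```bash
python3 -m handwheel '[[[0,-0.001,0],[0,0,0]],[[0,-0.002,0],[0,0,0]],[[0,-0.002,0],[0,0,0]]]'; python3 -c "
from h import *
print(Ji(observe()['position']))"
```

```text
time_s: 45.9
position: [0.4448, 0.4076, 0.0301]
tool_rot: [[-0.995, 0.101, -0.0], [0.101, 0.995, -0.0], [0.0, -0.0, -1.0]]
ft_force: [-0.4, -0.0, -0.1]
grip_width: 0.0001
gripper_force: 0.0
[-0.66119149 89.22306809]
```

```bash
python3 -m handwheel '[[[0,-0.001,0],[0,0,0]],[[0,-0.002,0],[0,0,0]],[[0,-0.002,0],[0,0,0]]]'; python3 -c "
from h import *
print(Ji(observe()['position']))"
```

```text
time_s: 46.2
position: [0.4447, 0.4067, 0.0301]
tool_rot: [[-0.995, 0.101, -0.0], [0.101, 0.995, 0.0], [0.0, 0.0, -1.0]]
ft_force: [-0.5, -0.4, -0.0]
grip_width: -0.0004
gripper_force: 0.1
[-0.65565732 88.2675529 ]
```

```bash
python3 -m handwheel '[[[0,-0.001,0],[0,0,0]],[[0,-0.001,0],[0,0,0]]]'
```

```text
time_s: 46.4
position: [0.4448, 0.4065, 0.0302]
tool_rot: [[-0.995, 0.101, 0.0], [0.101, 0.995, 0.001], [-0.0, 0.001, -1.0]]
ft_force: [0.1, 3.5, -0.2]
grip_width: 0.0002
gripper_force: 1.4
```

```bash
python3 -m handwheel '[[[0,-0.0008,0],[0,0,0]],[[0,-0.0008,0],[0,0,0]]]'
```

```text
time_s: 46.6
position: [0.4448, 0.4064, 0.0302]
tool_rot: [[-0.995, 0.101, 0.001], [0.101, 0.995, 0.001], [-0.001, 0.001, -1.0]]
ft_force: [0.0, 5.4, -0.9]
grip_width: 0.0002
gripper_force: 2.6
```

```bash
python3 -m handwheel '[[[0,0.01,0],[0,0,0]],[[0,0.03,0],[0,0,0]],[[0,0.03,-0.1],[0,0,0]],[[0,0.03,-0.2],[0,0,0]],[[0,0.03,-0.3],[0,0,0]],[[-0.04,0.03,-0.37],[0,0,0]],[[-0.12,0,-0.37],[0,0,0]],[[-0.2,-0.06,-0.37],[0,0,0]],[[-0.245,-0.12,-0.37],[0,0,0]],[[-0.247,-0.154,-0.37],[0,0,0]]]' 0
python3 -m handwheel '[[[0,0,0],[0,0,0]],[[0,0,0],[0,0,0]],[[0,0,0],[0,0,0]],[[0,0,0],[0,0,0]]]' 1
python3 - <<'E'
from h import *
x,y=J(122,11.2); tgt((x,y,.111,84.09)); print(Ji(observe()['position']))
E
```

```text
time_s: 47.6
position: [0.5621, 0.3141, 0.2142]
tool_rot: [[-0.995, 0.104, -0.0], [0.104, 0.995, -0.001], [0.0, -0.001, -1.0]]
ft_force: [-1.0, 0.7, 0.2]
grip_width: -0.0002
gripper_force: 0.0
time_s: 48.0
position: [0.5593, 0.3177, 0.2151]
tool_rot: [[-0.995, 0.1, -0.0], [0.1, 0.995, 0.0], [0.0, 0.0, -1.0]]
ft_force: [-0.5, 0.0, -1.2]
grip_width: 0.0581
gripper_force: 0.0
[0.0009, -0.0008, 0.2082] [0.0, -0.0, 0.001]
[0.5593 0.3177 0.2151] 48.0 [-0.5  0.  -1.2] 0.058087476392435757
[122.43030203  11.61612712]
```

```bash
python3 -m handwheel '[[[0,-0.001,0.04],[0,0,0]],[[0,-0.001,0.12],[0,0,0]],[[0,-0.001,0.18],[0,0,0]],[[0,-0.001,0.208],[0,0,0]],[[0,-0.001,0.208],[0,0,0]]]' 1
python3 -m handwheel '[[[0,0,0],[0,0,0]],[[0,0,0],[0,0,0]],[[0,0,0],[0,0,0]],[[0,0,0],[0,0,0]],[[0,0,0],[0,0,0]],[[0,0,0],[0,0,0]],[[0,0,0],[0,0,0]]]' 0 50
python3 - <<'E'
from h import *
o=observe();g=np.r_[Ji(o['position']),o['position'][2]*1000+18.7]
dx,dz=g[0]-91,g[2]-76; r=np.hypot(dx,dz); e=np.degrees(np.arctan2(dz,dx)); print(g,r,e,o['ft_force'],o['grip_width'])
for de in np.arange(0,66,5):
    t=np.radians(e-de); x=r*np.cos(t);z=r*np.sin(t); print(de,round(-(x-dx)/500,4),round(-(z-dz)/500,4))
E
```

```text
time_s: 48.5
position: [0.5584, 0.3165, 0.1088]
tool_rot: [[-0.995, 0.1, -0.004], [0.1, 0.995, -0.001], [0.004, -0.002, -1.0]]
ft_force: [0.1, 0.7, -0.0]
grip_width: 0.0855
gripper_force: 0.0
time_s: 49.2
position: [0.5601, 0.3176, 0.1119]
tool_rot: [[-0.995, 0.101, 0.002], [0.101, 0.995, 0.003], [-0.002, 0.003, -1.0]]
ft_force: [1.3, 7.5, 1.3]
grip_width: 0.0146
gripper_force: 48.6
[123.23783344  11.53691563 130.6219761 ] 63.42584786687778 59.45093989448864 [1.30438258 7.48533805 1.29352919] 0.014624506199794508
0 -0.0 -0.0
5 -0.0093 0.006
10 -0.018 0.0129
15 -0.0261 0.0204
20 -0.0335 0.0286
25 -0.0401 0.0375
30 -0.046 0.0469
35 -0.051 0.0567
40 -0.0551 0.067
45 -0.0584 0.0776
50 -0.0607 0.0884
55 -0.062 0.0994
60 -0.0624 0.1105
65 -0.0618 0.1215
```

```bash
python3 -m handwheel '[[[-0.0093,0.001,0.006],[0,0,0]],[[-0.018,0.0012,0.0129],[0,0,0]],[[-0.0261,0.0012,0.0204],[0,0,0]],[[-0.0335,0.0012,0.0286],[0,0,0]],[[-0.0401,0.0012,0.0375],[0,0,0]],[[-0.046,0.0012,0.0469],[0,0,0]],[[-0.051,0.0012,0.0567],[0,0,0]],[[-0.0551,0.0012,0.067],[0,0,0]],[[-0.0584,0.0012,0.0776],[0,0,0]],[[-0.0584,0.0012,0.0776],[0,0,0]]]'; python3 g.py; python3 -m handwheel '[[[-0.0015,0,0.0055],[0,0,0]],[[-0.0023,0,0.0108],[0,0,0]],[[-0.003,0,0.0163],[0,0,0]],[[-0.0036,0,0.0218],[0,0,0]],[[-0.004,0,0.027],[0,0,0]],[[-0.004,0,0.0329],[0,0,0]],[[-0.004,0,0.038],[0,0,0]],[[-0.004,0,0.04],[0,0,0]],[[-0.004,0,0.04],[0,0,0]]]'; python3 g.py
```

```text
time_s: 50.2
position: [0.5864, 0.3148, 0.0718]
tool_rot: [[-0.995, 0.101, -0.006], [0.101, 0.995, 0.001], [0.006, 0.0, -1.0]]
ft_force: [-8.4, 4.1, 2.1]
grip_width: 0.0141
gripper_force: 48.6
[149.72528053  11.51540741  90.50236332] 60.489479380791394 13.87179601465727 [-8.43349921  4.08454871  2.14878266] [ 0.7969154   1.64122072 -0.0539829 ]
time_s: 51.1
position: [0.5915, 0.3146, 0.0614]
tool_rot: [[-0.995, 0.101, 0.008], [0.101, 0.995, 0.003], [-0.007, 0.003, -1.0]]
ft_force: [-20.5, -5.9, 53.6]
grip_width: 0.0141
gripper_force: 55.7
[154.8560477   11.76311746  80.05895175] 63.984919450970104 3.637061137045222 [-20.45483927  -5.85850443  53.64045306] [-0.94302023  3.24795099 -0.02623017]
```

```bash
python3 -m handwheel '[[[0,0,-0.012],[0,0,0]],[[0,0,-0.012],[0,0,0]],[[0,0,-0.012],[0,0,0]],[[0,0,-0.012],[0,0,0]],[[0,0,-0.05],[0,0,0]],[[0,0,-0.13],[0,0,0]],[[-0.01,0,-0.2],[0,0,0]],[[-0.018,0,-0.2],[0,0,0]],[[-0.018,0,-0.2],[0,0,0]]]' 1
python3 m.py 14; python3 g.py
```

```text
time_s: 52.0
position: [0.6001, 0.3125, 0.1519]
tool_rot: [[-0.995, 0.102, 0.0], [0.102, 0.995, 0.0], [-0.0, 0.0, -1.0]]
ft_force: [-0.2, 0.2, -0.3]
grip_width: 0.0856
gripper_force: 0.0
scene -20 8 48.0 45.0 | scene -10 28 95.0 82.0 | scene 0 65 96.0 82.0 | scene 10 38 76.0 74.0 | scene 20 53 76.0 73.0 | scene 30 39 77.0 73.0 | scene 40 28 75.0 73.0 | scene 50 10 85.0 82.0 | scene 60 19 84.0 83.0 | scene 70 16 82.0 81.0 | scene 80 16 84.0 82.0 | scene 90 28 83.0 82.0 | scene 100 51 84.0 81.0 | scene 110 36 83.0 81.0 | scene 120 35 85.0 81.0 | scene 130 45 85.0 83.0 | scene 140 40 85.0 83.0 | scene 150 46 87.0 83.0 | scene 160 44 86.0 82.0 | scene 170 45 87.0 83.0 | scene 180 32 84.0 80.0 | scene 190 17 3.0 2.0 | 
top 160 16 88.0 85.0 | top 170 10 85.0 83.0 | top 180 6 3.0 2.0 | top 190 4 1.0 1.0 | 
wrist 10 59 46.0 42.0 | wrist 20 259 76.0 74.0 | wrist 30 304 76.0 74.0 | wrist 40 260 75.0 73.0 | wrist 50 299 84.0 81.0 | wrist 60 361 83.0 81.0 | wrist 70 348 83.0 81.0 | wrist 80 278 82.0 81.0 | wrist 90 280 83.0 81.0 | wrist 100 224 83.0 81.0 | wrist 110 211 83.0 81.0 | wrist 120 234 84.0 82.0 | wrist 130 296 85.0 84.0 | wrist 140 261 85.0 84.0 | wrist 150 236 85.0 83.0 | wrist 160 245 86.0 84.0 | wrist 170 224 86.0 84.0 | wrist 180 31 84.0 82.0 | 
[162.54042096  10.47938009 169.06520479] 117.38468457884187 52.45005494574568 [-0.43589925 -0.21173505  0.00225195] [-0.04911426 -0.03475468  0.02790303]
```

```bash
python3 -m handwheel '[[[0,0.002,0],[0,0,0]],[[0,0.002,0],[0,0,0]],[[0,0.002,0],[0,0,0]],[[0,0.002,0.04],[0,0,0]],[[0,0.002,0.09],[0,0,0]],[[0,0.002,0.126],[0,0,0]],[[0,0.002,0.134],[0,0,0]],[[0,0.002,0.14],[0,0,0]],[[0,0.002,0.145],[0,0,0]],[[0,0.002,0.145],[0,0,0]]]' 0
python3 -m handwheel '[[[0,0,-0.06],[0,0,0]],[[0,0,-0.15],[0,0,0]],[[0.05,-0.08,-0.22],[0,0,0]],[[0.12,-0.15,-0.22],[0,0,0]],[[0.2,-0.194,-0.22],[0,0,0]],[[0.28,-0.194,-0.2],[0,0,0]],[[0.294,-0.194,-0.14],[0,0,0]],[[0.294,-0.194,-0.06],[0,0,0]],[[0.294,-0.194,-0.056],[0,0,0]],[[0.294,-0.194,-0.056],[0,0,0]]]'
python3 p.py w15
```

```text
time_s: 53.15
position: [0.5993, 0.3136, 0.0835]
tool_rot: [[-0.995, 0.101, 0.001], [0.101, 0.995, -0.0], [-0.001, -0.0, -1.0]]
ft_force: [-11.0, -4.1, 19.9]
grip_width: -0.0001
gripper_force: 10.3
time_s: 54.15
position: [0.4442, 0.2322, 0.1085]
tool_rot: [[-0.995, 0.101, -0.0], [0.101, 0.995, -0.0], [0.0, -0.0, -1.0]]
ft_force: [1.4, 0.1, 2.1]
grip_width: -0.0003
gripper_force: 0.0
[ 17.36696219 -85.19185949]
-13 [250. 163.] [274. 163.] [118, 118, 119, 119, 119, 118, 118, 124, 131, 139, 142, 143, 143, 143, 142, 141, 137, 144, 158, 178, 185, 186, 184, 182, 180, 178, 176, 176, 176, 177, 178, 180, 180, 180, 180, 179]
   z [20, 17, 17, 18, 19, 19, 17, 43, 43, 42, 42, 42, 43, 43, 43, 44, 43, 43, 43, 44, 44, 44, 45, 44, 44, 43, 44, 44, 44, 43, 43, 43, 44, 44, 45, 44]
-8 [250. 169.] [274. 169.] [85, 84, 84, 84, 85, 92, 103, 120, 133, 141, 143, 144, 144, 144, 142, 139, 135, 142, 155, 174, 182, 185, 184, 183, 182, 180, 180, 180, 179, 178, 178, 177, 175, 174, 173, 171]
   z [18, 18, 18, 18, 19, 19, 19, 43, 43, 43, 43, 43, 43, 44, 44, 43, 43, 43, 43, 44, 44, 44, 44, 44, 44, 45, 44, 44, 45, 43
[... 1088 characters left out ...]
[250. 190.] [273. 190.] [97, 96, 96, 96, 96, 100, 107, 121, 134, 144, 144, 143, 141, 140, 137, 135, 131, 138, 153, 173, 183, 187, 186, 187, 187, 188, 189, 189, 187, 186, 183, 182, 182, 183, 187, 190]
   z [21, 21, 21, 21, 21, 21, 21, 42, 42, 43, 43, 43, 43, 43, 43, 43, 44, 44, 43, 44, 44, 45, 43, 43, 44, 44, 44, 45, 44, 44, 44, 44, 44, 43, 44, 44]
12 [250. 195.] [273. 195.] [85, 85, 85, 85, 86, 90, 97, 109, 120, 128, 130, 130, 129, 127, 124, 121, 118, 128, 146, 167, 180, 184, 183, 183, 183, 184, 184, 184, 184, 185, 186, 186, 186, 186, 186, 186]
   z [34, 34, 33, 33, 35, 35, 34, 42, 42, 42, 42, 42, 43, 42, 42, 44, 43, 43, 42, 44, 44, 44, 45, 45, 44, 44, 44, 43, 45, 45, 44, 44, 44, 46, 45, 45]
```

No gap this time, the clamp is shut, and the robot is touching nothing. Handing in.

```bash
python3 -c "
from rig import *
print(close_job())"
```

```text
the job is handed in; nothing more can be done
None
```

The job is handed in at about 54 s: the channel is flush along the fence and hard against the stop plate, with the clamp right over. On the way the gripper or channel bumped the jig, probably the clamp arm (wrist force about 66 N, against the 40 N pressing limit), and the first clamping left a 2 mm gap at the stop, so I reopened it, reseated with pushes of no more than about 7 N and clamped again. I can't rule out that the stop screw shifted about 1 mm: I opened the fingers while backing off the first push, and later contacts with the stop came about 1.2 mm further in.

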